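# Stir the drying beads and cover the pot

## Robot

A 6-joint arm with a two-finger parallel gripper is mounted at the origin on the work surface. World frame = base frame: x ahead of the robot, y to its left, z up, the work surface at z = 0. Lengths are in m, angles in rad, forces in N, time in s.
With the tool pointing down it reaches from about 0.375 to 0.925 m from the base axis. Payload 5.7 kg.
Tool frame: the origin (TCP) lies at the very end of the fingers, on their centre line; the grasp point (between the pads) lies 19 mm behind it; x points along the fingers, y is the direction in which the jaws open and shut, and the axes are right-handed (so a half turn about x gives the same grasp; the last joint's range is limited). The gripper opens to 88 mm and grips with 3 to 60 N. Pads are 20 mm wide; open, the fingers measure 115 mm over their backs; the gripper's body (75 mm by 178 mm) begins 61 mm behind the grasp point.
Start: joints at [1.093, 0.359, 1.51, -0, 1.272, -0.115], TCP at [0.213, 0.561, 0.223] pointing down, gripper open.
Joint ranges: [-2.97, 2.97], [-1.01, 2.36], [0.21, 2.38], [-0.96, 4.11], [0.2, 2.71], [-2.98, 2.98]. Speed limits (rad/s): [2.39, 2.39, 3.14, 3.14, 3.14, 3.14].

## Interface

Orientations are given as [roll, pitch, yaw] about the fixed x, y, z axes, in that order (R = Rz(yaw) Ry(pitch) Rx(roll)).
In Python, from cell import ctrl, cams gives the robot as it stands.
- The arm moves only by the tool drive_tool, never from a script. Its argument "targets" is a list that holds one entry, the list of rows, each a list of 7 numbers: the opening, from 0 (shut) to 1 (fully open), then the shift along the tool's x, y, z in units of 50 mm (1.0 is 50 mm), then the turn, a rotation vector about the tool's x, y, z in units of 5 degrees (1.0 is 5 degrees). A call has 1 to 20 rows; each row shifts and turns the pose as measured when the row begins, along the tool's axes as they then stand; what a row does not reach is not made up. A row lasts 1/10 s, in which the tool goes at most 50 mm and 8.59 degrees, less where a joint would pass 70% of its speed; a pose out of reach is approached as far as the arm can. A call is refused whole if a number of a shift passes 1 or a number of a turn 1, either way. A call with a gripper value outside its range is refused whole. The fingers move at their own pace and stop on an object; "force" is the grip in N (left out, the last holds). Time passes only in rows, so rows that do not move let the fingers close. It gives the time, the measured TCP pose, the force and the opening at its end, in the units of the state.
- ctrl.get_state(): the state, without advancing time (a new reading comes with each control period).
- cams.grab_frame(name): name is "scene" or "top" or "wrist"; returns (picture, depth): 400x640x3 uint8, red, green, blue; 400x640 float32, m along the optical axis (not along the pixel's ray), 0 where there is no reading.
- cams.calibration(name): a dict with "fov_y" (degrees; the focal length in pixels is half the picture's height over the tangent of half this angle, whatever the lens; pixels are square), "cx", "cy" (the principal point, pixels), "distortion" ([k1, k2, p1, p2, k3] as OpenCV has them; the pictures are not rectified), "pose" (4x4, takes a point from camera to world coordinates); the wrist camera has in their place "T_tool_cam" (4x4, takes a point from camera to tool coordinates, whose origin is the TCP and whose axes are the tool frame's). Camera axes: x right, y up, looking along -z (the intrinsics and any distortion apply to the point x, -y, -z); pixel columns grow to the right and rows downward; lengths in m; the calibration is good to about 2 mm. A picture is of the moment at which its call begins: read the wrist's pose just before it. calibration takes no time and is no camera call.
- ctrl.close_job(): hands the job in, once; it reports no verdict.
The state is a dict: "time_s": time; "qpos": joint angles; "joint_vel": joint speeds; "joint_torque": joint torques, N m; "tool_pos": TCP position; "eef_rot": TCP orientation; "wrist_force": force on the tool from outside, world axes, zero at the start; "wrist_torque": the same for the moment, N m; "width": finger opening in m.
Only numpy, scipy, OpenCV 4.12 (cv2) and the standard library are available. Lean on these libraries where they do the work, as an engineer would, in place of code of your own. Each camera call takes 0.05 s, during which the arm holds its last target.

## Task

Draw the wooden paddle out from under the lamp rack by its blade and lay it flat on the open bench, then take it again by its handle and stir the ceramic beads in the pot well round until every one of them has clearly shifted from its place, without throwing any out. Lay the paddle flat on the bench again, clear of the pot and the rack, and set the cover gently on the pot so that it sits level, with its step inside the rim. Leave the jar, the carton and the spool where they stand.

Things in the scene. Friction and masses are not known exactly. Their poses are not given: they have to be found in the camera images.
- rack: Lamp rack, fixed: black deck 200 x 140 mm (local x by y), underside 38 mm and top 48 mm above the bench, carrying upright glass bulbs with orange wires (to 112 mm above the bench). It stands on side panels 12 mm thick at its x ends; between them it is open below, in front (local -y, towards the pot) and behind. Origin: centre of its foot, on the bench; z up.
- paddle_mid (a point): Wooden stirring paddle, loose, 200 mm long, lying flat, handle under the rack, about 90 mm of its blade end sticking out at the rack's local -y side. Point: half-way along, 6 mm above its underside. x along it to the tip, z up. Handle: the 110 mm at -x, 20 mm wide, 24 high; then a neck 20 wide, 14 high; the blade is the last 60 mm at +x, 32 wide, 12 thick. 80 g.
- paddle_blade (a point): Centre of the paddle's blade, 30 mm from the tip, half-way up its thickness. Same axes as paddle_mid.
- paddle_tip (a point): Middle of the blade's end edge, half-way up its thickness. Same axes as paddle_mid.
- paddle_handle (a point): Centre of the paddle's handle, where it is to be held for stirring: 45 mm behind the middle, 145 mm from the tip, 12 mm above the underside. Same axes as paddle_mid.
- paddle_end (a point): Middle of the end face of the paddle's handle, 100 mm behind paddle_mid. Same axes.
- pot_floor (a point): Centre of the inner floor of the round steel pot, which is fixed on a low grey round base (184 mm across, 18 mm high). Inner diameter 144 mm, wall 4 mm, depth 43 mm; the floor is 22 mm above the bench. z up.
- pot_rim (a point): Centre of the pot's mouth at rim hseven, 65 mm above the bench; the rim is 152 mm across outside.
- cover_knob (a point): Round metal cover, loose, 250 g, lying level on the bench, right way up: disc 156 mm across, 5 mm thick; below it a step 136 mm across and 8 mm deep that drops inside the pot's rim; on top a black knob 28 mm across, 26 mm high. Point: knob's centre, 33 mm above the bench at the start, 25 mm above the disc's underside. z up.
- cover_under (a point): Centre of the cover's disc underside (8 mm above the bottom of its step): it meets the pot's rim when the cover is seated. z up.
- jar_center (a point): Closed round jar with a white cap, bystander, 60 mm across, 90 mm high; this point is its centre.
- carton_center (a point): Small cardboard box, bystander, 70 x 90 x 60 mm high; this point is its centre.
- spool_center (a point): Spool of orange wire standing on end, bystander, 64 mm across, 50 mm high; this point is its centre.
- bead0_center (a point): One of seven like white ceramic beads, short cylinders 30 mm across and 24 mm high, 30 g, with a dark bore, lying loose in the pot; at the start they stand on end, in a ring round the pot's open middle. This point is its centre.
- bead1_center (a point): Another bead, like bead0; this point is its centre.
- bead2_center (a point): Another bead, like bead0; this point is its centre.
- bead3_center (a point): Another bead, like bead0; this point is its centre.
- bead4_center (a point): Another bead, like bead0; this point is its centre.
- bead5_center (a point): Another bead, like bead0; this point is its centre.
- bead6_center (a point): Another bead, like bead0; this point is its centre.
- pot: The pot with its base, fixed, as described at pot_floor. Origin: centre of its foot, on the bench.
- cover: The cover itself (see cover_knob). Origin: centre of the bottom of its step.
- paddle: The paddle itself (see paddle_mid). Origin: on its underside, half-way along.

How it is judged:
On the way, in this order (a step that is already met when the one before it is completed fails the run):
1. the paddle, drawn out from under the rack, lies flat on the open bench and is let go (height (world z) of paddle_mid below 0.022 m and angle between paddle_mid's own x axis and vertical above 1.47 rad and linear speed of paddle below 0.02 m/s and contact force between the fingers and paddle below 0.05 N and (x of paddle_end in the frame of rack above 0.1 m or x of paddle_end in the frame of rack below -0.1 m or y of paddle_end in the frame of rack above 0.07 m or y of paddle_end in the frame of rack below -0.07 m) and (x of paddle_handle in the frame of rack above 0.1 m or x of paddle_handle in the frame of rack below -0.1 m or y of paddle_handle in the frame of rack above 0.07 m or y of paddle_handle in the frame of rack below -0.07 m) and (x of paddle_mid in the frame of rack above 0.1 m or x of paddle_mid in the frame of rack below -0.1 m or y of paddle_mid in the frame of rack above 0.07 m or y of paddle_mid in the frame of rack below -0.07 m) and (x of paddle_tip in the frame of rack above 0.1 m or x of paddle_tip in the frame of rack below -0.1 m or y of paddle_tip in the frame of rack above 0.07 m or y of paddle_tip in the frame of rack below -0.07 m)), for 0.2 s.
2. held by its handle with its tip down among the beads, the paddle has stirred them: all seven have shifted more than 10 mm from their places (horizontal distance between paddle_tip and pot_floor below 0.06 m and z of paddle_tip in the frame of pot_floor below 0.02 m and distance between the grasp point and paddle_handle below 0.07 m and distance of each of bead0_center, bead1_center, bead2_center, bead3_center, bead4_center, bead5_center, bead6_center from where it was at the start of the episode above 0.01 m), for 0.05 s.
At the end, for the whole second after the job is handed in: Cover seated on the pot: within 6 mm of centre, underside within 3 mm of the rim, under 2 degrees of tilt. Paddle flat, still, released, no part under the rack, its middle over 100 mm from the pot's centre. All beads in the pot (all of step 1 and horizontal distance between cover_under and pot_rim below 0.006 m and z of cover_under in the frame of pot_rim below 0.003 m and angle between cover_under's own z axis and vertical below 0.035 rad and linear speed of cover below 0.02 m/s and horizontal distance between paddle_mid and pot_floor above 0.1 m and horizontal distance between each of bead0_center, bead1_center, bead2_center, bead3_center, bead4_center, bead5_center, bead6_center and pot_floor below 0.075 m); the robot touches nothing.
It fails at once if a bead thrown out of the pot (horizontal distance between any of bead0_center, bead1_center, bead2_center, bead3_center, bead4_center, bead5_center, bead6_center and pot_floor above 0.08 m).
It fails at once if the jar, the carton or the spool shifted by more than 25 mm (distance of any of jar_center, carton_center, spool_center from where it was at the start of the episode above 0.025 m).
It fails at once if the cover dropped onto the pot: let go more than 12 mm above its seat (horizontal distance between cover_under and pot_rim below 0.06 m and z of cover_under in the frame of pot_rim above 0.012 m and contact force between the fingers and cover below 0.05 N).
It also fails if it takes over 72 s, if anything falls off the work surface, if the arm or the gripper's body presses on something with over 40 N, if the wrist force passes 120 N, or if a joint passes its speed limit or range.

## Working session

There is one attempt and no reset: what is moved stays moved. The work goes in short steps, Python scripts to look and compute and a tool call to move; the robot and the scene stay as the last step left them, time stands still between calls to the robot, and variables do not carry over. Pictures are saved under pics/ and viewed, and the job is handed in when it is done.

Besides the shell and the picture viewer there is one more tool, called after ">>>" as name(argument=value, ...), one argument or row to a line, values as JSON. drive_tool: Moves the arm, as the interface text tells. Its arguments: {"type":"object","properties":{"targets":{"type":"array","items":{"type":"array","items":{"type":"array","items":{"type":"number"}}}},"force":{"type":"number"}},"required":["targets"]}

```bash
ls -la; mkdir -p pics; python3 - <<'E'
from cell import ctrl,cams
import cv2,json
print(ctrl.get_state())
for n in ("scene","top","wrist"):
    print(n,cams.calibration(n))
for n in ("scene","top"):
    p,d=cams.grab_frame(n)
    cv2.imwrite(f"pics/{n}0.png",p[:,:,::-1])
    import numpy as np
    np.save(f"{n}0.npy",d); np.save(f"{n}0p.npy",p)
E
```

```text
total 12
drwxr-xr-x  3 agent agent 4096 Dec  7 15:51 .
drwxr-xr-x 23 root  root  4096 Dec  7 15:51 ..
drwxr-xr-x  2 agent agent 4096 Dec  7 15:51 pics
{'time_s': 0.0, 'qpos': array([ 1.09290476e+00,  3.59518473e-01,  1.51144876e+00, -1.14700307e-05,
        1.27250644e+00, -1.15087761e-01]), 'joint_vel': array([-0.00035974, -0.00095755, -0.00213414,  0.00091314,  0.00087124,
       -0.00109948]), 'joint_torque': array([ 2.90382108e-03, -5.15360963e+01, -2.70737457e+01,  6.77997619e-02,
        3.48233012e-02, -1.91448194e-04]), 'tool_pos': array([0.21261448, 0.56030855, 0.22179538]), 'eef_rot': array([-1.68005901,  1.56891528, -2.04285943]), 'wrist_force': array([-0.01835037,  0.22732384, -0.81730638]), 'wrist_torque': array([-0.01967504,  0.03785993, -0.00972114]), 'width': 0.08795617257388445}
scene {'fov_y': 54.10917876204625, 'cx': 322.3936330464973, 'cy': 195.11420959596177, 'distortion': array([-0.00925843,  0.        ,  0.        ,  0.        ,  0.        ]), 'pose': array([[ 4.87530616e-01, -5.11135738e-01,  7.07851790e-01,
         1.20384594e+00],
       [ 8.73105226e-01,  
[... 583 characters left out ...]
      [ 1.34199071e-04,  2.08884643e-01,  9.77940278e-01,
         1.20464450e+00],
       [ 0.00000000e+00,  0.00000000e+00,  0.00000000e+00,
         1.00000000e+00]])}
wrist {'fov_y': 67.28509903955334, 'cx': 314.7906776379266, 'cy': 200.80465615832523, 'distortion': array([-0.05578004,  0.        ,  0.        ,  0.        ,  0.        ]), 'T_tool_cam': array([[ 5.70451862e-04,  2.95859745e-01, -9.55231221e-01,
        -1.61890368e-01],
       [ 9.99999626e-01, -7.89082603e-04,  3.52787747e-04,
        -3.11496744e-04],
       [-6.49380645e-04, -9.55231065e-01, -2.95860085e-01,
        -8.13190630e-02],
       [ 0.00000000e+00,  0.00000000e+00,  0.00000000e+00,
         1.00000000e+00]])}
```

View pics/top0.png

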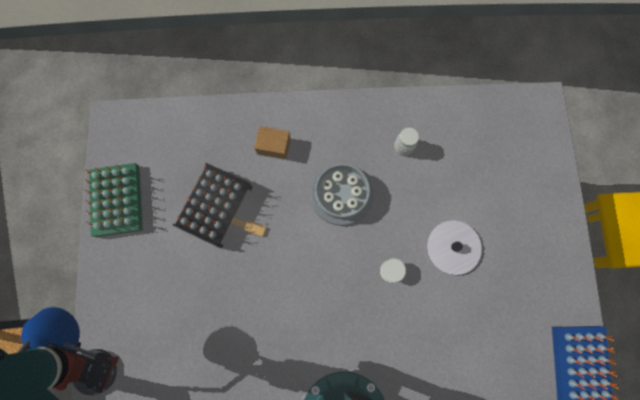

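View pics/scene0.png

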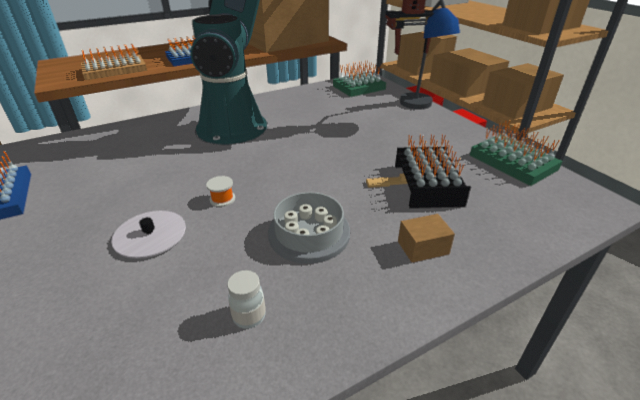

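```bash
cat > h.py <<'E'
import numpy as np,cv2
from scipy.spatial.transform import Rotation as Ro
from cell import ctrl,cams
def intr(n):
    c=cams.calibration(n); f=200/np.tan(np.radians(c["fov_y"])/2)
    return np.array([[f,0,c["cx"]],[0,f,c["cy"]],[0,0,1]]),np.array(c["distortion"]),c
def toolT(st=None):
    st=st or ctrl.get_state()
    T=np.eye(4);T[:3,:3]=Ro.from_euler("xyz",st["eef_rot"]).as_matrix();T[:3,3]=st["tool_pos"];return T
def campose(n,T=None):
    K,D,c=intr(n)
    return c["pose"] if n!="wrist" else (toolT() if T is None else T)@c["T_tool_cam"]
F=np.diag([1,-1,-1,1.])
def cloud(n,d,pose):
    K,D,c=intr(n)
    v,u=np.mgrid[0:400,0:640].astype(np.float64)
    p=cv2.undistortPoints(np.stack([u.ravel(),v.ravel()],1)[:,None],K,D)[:,0]
    P=np.c_[p*d.reshape(-1,1),d.ravel()]
    P=P@F[:3,:3].T
    W=P@pose[:3,:3].T+pose[:3,3]
    return W.reshape(400,640,3)
def proj(n,pts,pose):
    K,D,c=intr(n)
    M=np.linalg.inv(pose@F)
    P=np.atleast_2d(pts)@M[:3,:3].T+M[:3,3]
    return cv2.projectPoints(P,np.zeros(3),np.zeros(3),K,D)[0][:,0]
def ray(n,px,z,pose):
    K,D,c=intr(n)
    p=cv2.undistortPoints(np.array(px,float).reshape(-1,1,2),K,D)[:,0]
    d=np.c_[p,np.ones(len(p))]@F[:3,:3].T@pose[:3,:3].T
    o=pose[:3,3]
    return o+d*((z-o[2])/d[:,2])[:,None]
E
python3 - <<'E'
from h import *
for n in ("top","scene"):
    d=np.load(n+"0.npy");p=np.load(n+"0p.npy")
    W=cloud(n,d,campose(n)); np.save(n+"W.npy",W)
    # crop upscale
    print(n,np.mean(d==0), np.median(W[...,2][(W[...,2]>-.05)&(W[...,2]<.02)]))
W=np.load("topW.npy")
for u,v in [(342,193),(457,246),(440,260),(393,271),(408,136),(272,136),(263,231),(250,227),(214,205),(345,300)]:
    print((u,v),W[v,u].round(4))
p=np.load("top0p.npy")
cv2.imwrite("pics/c1.png",cv2.resize(p[140:300,150:350,::-1],None,fx=4,fy=4,interpolation=cv2.INTER_CUBIC))
p=np.load("scene0p.npy")
cv2.imwrite("pics/c2.png",cv2.resize(p[130:270,260:480,::-1],None,fx=3.6,fy=3.6,interpolation=cv2.INTER_CUBIC))
E
```

```text
top 0.0039765625 0.0011979531798564924
scene 0.00401171875 -0.00029778840363309245
(342, 193) [ 0.6083 -0.0246  0.0225]
(457, 246) [ 0.4381 -0.3344  0.047 ]
(440, 260) [ 0.4041 -0.2937  0.0088]
(393, 271) [ 0.378  -0.1505  0.0513]
(408, 136) [ 0.7475 -0.2146  0.095 ]
(272, 136) [0.7769 0.1705 0.0616]
(263, 231) [0.5087 0.2067 0.0135]
(250, 227) [0.5218 0.2438 0.0143]
(214, 205) [0.5841 0.3402 0.0452]
(345, 300) [ 0.3057 -0.0181  0.0018]
```

View pics/c1.png

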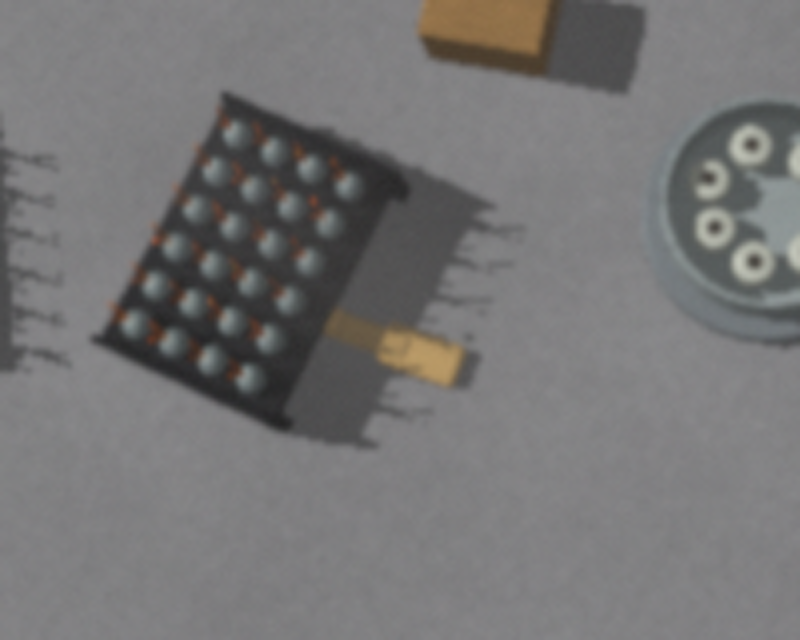

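View pics/c2.png

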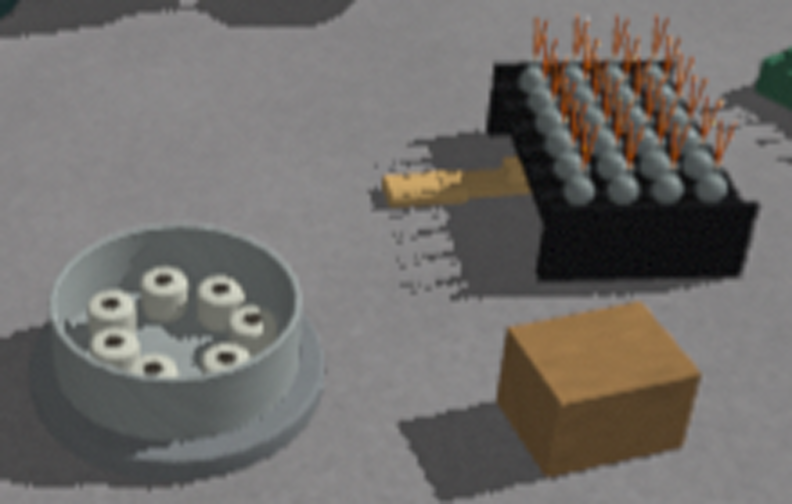

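```bash
python3 - <<'E'
from h import *
from scipy.optimize import least_squares
def circ(P):
    r=least_squares(lambda q:np.hypot(P[:,0]-q[0],P[:,1]-q[1])-q[2],[*P.mean(0)[:2],.07],loss="soft_l1",f_scale=.003);return r.x
for n in ("top","scene"):
    W=np.load(n+"W.npy");p=np.load(n+"0p.npy").astype(int);
    def reg(x0,x1,y0,y1,z0,z1): 
        m=(W[...,0]>x0)&(W[...,0]<x1)&(W[...,1]>y0)&(W[...,1]<y1)&(W[...,2]>z0)&(W[...,2]<z1); return m
    m=reg(.44,.58,.17,.27,.006,.03)&(p[...,0]-p[...,2]>35)
    P=W[m]; c=P.mean(0); w,V=np.linalg.eigh(np.cov((P-c)[:,:2].T)); a=V[:,1]; 
    print(n,"paddle",len(P),c.round(4),"ax",np.degrees(np.arctan2(a[1],a[0])).round(1), ((P-c)[:,:2]@a).min(),((P-c)[:,:2]@a).max(), np.percentile(P[:,2],[5,50,95]).round(4))
    mb=m&((((W-c)[...,:2]@(a*np.sign(-a[1])))>0.0))
    print("  rect",cv2.minAreaRect(P[:,:2].astype(np.float32)*1000))
    m=reg(.5,.72,-.12,.1,.058,.075); P=W[m]; print("rim",len(P),circ(P).round(4),np.median(P[:,2]))
    m=reg(.5,.72,-.12,.1,.014,.024); P=W[m]; P=P[np.hypot(P[:,0]-.605,P[:,1]+.02)>.082]; print("base",len(P),circ(P).round(4))
    m=reg(.3,.56,-.45,-.22,.03,.06); P=W[m]; print("knob",len(P),P.mean(0).round(4),circ(P).round(4),P[:,2].max())
    m=reg(.3,.56,-.45,-.22,.006,.02); P=W[m]; print("disc",len(P),cv2.minEnclosingCircle((P[:,:2]*1000).astype(np.float32)), np.median(P[:,2]), P[:,:2].mean(0))
    m=reg(.3,.8,.2,.55,.035,.052)&(p.sum(-1)<150); P=W[m]; print("rack",len(P),cv2.minAreaRect((P[:,:2]*1000).astype(np.float32)),np.median(P[:,2]))
    m=reg(.68,.86,.08,.27,.055,.068);P=W[m]; print("carton",cv2.minAreaRect((P[:,:2]*1000).astype(np.float32)))
    m=reg(.3,.44,-.22,-.08,.035,.068);P=W[m]; print("spool",P.mean(0))
    m=reg(.68,.86,-.3,-.15,.085,.1);P=W[m]; print("jar",P.mean(0))
E
```

```text
top paddle 208 [0.5177 0.231  0.0132] ax 68.7 -0.02969076154209482 0.03154617438208194 [0.0089 0.0131 0.0177]
  rect ((518.053955078125, 231.9175262451172), (61.22221374511719, 30.213104248046875), 69.76813507080078)
rim 280 [ 0.6067 -0.0212  0.0735] 0.06508244470121982
base 385 [ 0.6073 -0.0213  0.0875]
knob 91 [ 0.4392 -0.3352  0.0452] [ 0.4392 -0.3355  0.0102] 0.053930601884035756
disc 2290 ((424.69287109375, -343.3635559082031), 157.01708984375) 0.014045862521414931 [ 0.43813646 -0.33506478]
rack 351 ((585.6446533203125, 341.5796813964844), (133.82180786132812, 191.4753875732422), 62.21748733520508) 0.048980724391323616
carton ((765.7451171875, 171.33132934570312), (91.05674743652344, 71.68995666503906), 77.41172790527344)
spool [ 0.38210143 -0.1510134   0.05119638]
jar [ 0.74761971 -0.21755944  0.09094347]
scene paddle 205 [0.5247 0.2329 0.011 ] ax 65.8 -0.035927916645868245 0.04180453788298641 [0.0075 0.0112 0.0137]
  rect ((523.0173950195312, 236.83096313476562), (76.95035552978516, 32.67904281616211), 68.67848205566406)
rim 514 [ 0.6101 -0.0248  0.0737] 0.062925644224407
base 661 [ 0.6079 -0.0228  0.0868]
knob 144 [ 0.4447 -0.3389  0.0414] [ 0.4423 -0.3388  0.0103] 0.04740123061834811
disc 2409 ((438.5943908691406, -337.1480407714844), 79.55460357666016) 0.012308090590574028 [ 0.44723456 -0.34025141]
rack 891 ((587.84521484375, 341.5634765625), (137.53567504882812, 202.10348510742188), 62.84257888793945) 0.046754305356584425
carton ((767.6578369140625, 170.70196533203125), (90.62092590332031, 71.45631408691406), 76.47071838378906)
spool [ 0.38629241 -0.15498772  0.0480011 ]
jar [ 0.75194589 -0.220838    0.08892946]
```

```bash
cat >> h.py <<'E'
def go(pos,R=None,st=None):
    "remaining shift (units of 50mm) and turn (units of 5deg) in tool axes"
    T=toolT(st); s=T[:3,:3].T@(np.array(pos)-T[:3,3])/.05
    r=np.zeros(3) if R is None else Ro.from_matrix(T[:3,:3].T@R).as_rotvec()/np.radians(5)
    print("shift",s.round(2),"turn",r.round(2)); return s,r
def frame(x,z):
    x=np.array(x,float);x/=np.linalg.norm(x);z=np.array(z,float);z-=x*(x@z);z/=np.linalg.norm(z)
    return np.c_[x,np.cross(z,x),z]
E
python3 - <<'E'
from h import *
print(toolT().round(3))
a=np.array([.36,.93,0]);a/=np.linalg.norm(a)
go([.508,.208,.2],frame([0,0,-1],a))
go([.508,.208,.2],frame([0,0,-1],-a))
E
```

```text
[[-0.001  0.355  0.935  0.213]
 [-0.002  0.935 -0.355  0.56 ]
 [-1.    -0.002 -0.     0.222]
 [ 0.     0.     0.     1.   ]]
shift [ 0.44 -4.49  8.02] turn [-1.792e+01 -2.000e-02  1.000e-02]
shift [ 0.44 -4.49  8.02] turn [1.808e+01 1.000e-02 2.000e-02]
```

```bash
cat >> h.py <<'E'
def plan(pos,R=None,n=10,grip=1.0,dec=2,via=None):
    T=toolT(); R0=T[:3,:3]; p0=T[:3,3]; R=R0 if R is None else R
    rv=Ro.from_matrix(R0.T@R).as_rotvec(); pos=np.array(pos)
    out=[]
    for k in range(n):
        Rk=R0@Ro.from_rotvec(rv*k/n).as_matrix()
        s=Rk.T@(pos-p0)/n/.05
        out.append([grip]+[round(float(v)+0,dec) for v in s]+[round(float(v)+0,dec) for v in rv/n/np.radians(5)])
    print(str([out]).replace("-0.0,","0,").replace("0.0,","0,"))
E
python3 - <<'E'
from h import *
a=np.array([.36,.93,0]);a/=np.linalg.norm(a)
plan([.503,.195,.16],frame([0,0,-1],-a),19,dec=1)
E
```

```text
[[[1.0, 0.1, -0.3, 0.4, 1.0, 0, 0.0], [1.0, 0.1, -0.2, 0.4, 1.0, 0, 0.0], [1.0, 0.1, -0.2, 0.5, 1.0, 0, 0.0], [1.0, 0.1, -0.1, 0.5, 1.0, 0, 0.0], [1.0, 0.1, -0.1, 0.5, 1.0, 0, 0.0], [1.0, 0.1, -0.1, 0.5, 1.0, 0, 0.0], [1.0, 0.1, 0, 0.5, 1.0, 0, 0.0], [1.0, 0.1, 0, 0.5, 1.0, 0, 0.0], [1.0, 0.1, 0.1, 0.5, 1.0, 0, 0.0], [1.0, 0.1, 0.1, 0.5, 1.0, 0, 0.0], [1.0, 0.1, 0.1, 0.5, 1.0, 0, 0.0], [1.0, 0.1, 0.2, 0.5, 1.0, 0, 0.0], [1.0, 0.1, 0.2, 0.4, 1.0, 0, 0.0], [1.0, 0.1, 0.3, 0.4, 1.0, 0, 0.0], [1.0, 0.1, 0.3, 0.4, 1.0, 0, 0.0], [1.0, 0.1, 0.3, 0.4, 1.0, 0, 0.0], [1.0, 0.1, 0.3, 0.3, 1.0, 0, 0.0], [1.0, 0.1, 0.4, 0.3, 1.0, 0, 0.0], [1.0, 0.1, 0.4, 0.3, 1.0, 0, 0.0]]]
```

>>> drive_tool(
  targets=[
    [[1,0.05,-0.3,0.4,1,0,0],[1,0.05,-0.2,0.4,1,0,0],[1,0.05,-0.2,0.5,1,0,0],[1,0.05,-0.1,0.5,1,0,0],[1,0.05,-0.1,0.5,1,0,0],[1,0.05,-0.1,0.5,1,0,0],[1,0.05,0,0.5,1,0,0],[1,0.05,0,0.5,1,0,0],[1,0.05,0.1,0.5,1,0,0],[1,0.05,0.1,0.5,1,0,0],[1,0.05,0.1,0.5,1,0,0],[1,0.05,0.2,0.5,1,0,0],[1,0.05,0.2,0.4,1,0,0],[1,0.05,0.3,0.4,1,0,0],[1,0.05,0.3,0.4,1,0,0],[1,0.05,0.3,0.4,1,0,0],[1,0.05,0.3,0.3,1,0,0],[1,0.05,0.4,0.3,1,0,0]],
  ],
  force=40,
)

```text
time_s: 1.9
tool_pos: [0.4704, 0.1779, 0.1698]
eef_rot: [-0.544, 1.558, -2.537]
wrist_force: [-0.1, 0.4, 0.0]
width: 0.088
```

```bash
python3 - <<'E'
from h import *
st=ctrl.get_state(); T=toolT(st)
print(st["time_s"],st["qpos"].round(3),T.round(3),st["wrist_force"])
p,d=cams.grab_frame("wrist"); cv2.imwrite("pics/w1.png",p[:,:,::-1]); np.save("w1.npy",d);np.save("w1T.npy",T)
a=np.array([.36,.93,0]);a/=np.linalg.norm(a)
go([.501,.190,.16],frame([0,0,-1],-a))
W=cloud("wrist",d,campose("wrist",T)); m=(p[...,0].astype(int)-p[...,2]>35)&(W[...,2]<.03)&(abs(W[...,0]-.5)<.12)&(W[...,1]<.32)&(W[...,1]>.12)
P=W[m]; print(len(P),np.percentile(P[:,2],[5,50,95]));print(cv2.minAreaRect((P[:,:2]*1000).astype(np.float32)))
E
```

```text
1.9 [ 0.228  0.285  1.772 -0.005  1.096  0.652] [[-0.01   0.912 -0.409  0.47 ]
 [-0.007 -0.409 -0.912  0.178]
 [-1.    -0.007  0.011  0.17 ]
 [ 0.     0.     0.     1.   ]] [-0.05933683  0.41244288  0.04858179]
shift [ 0.18  0.39 -0.5 ] turn [-0.66  0.14  0.05]
1413 [0.01029796 0.01195315 0.01448042]
((525.245361328125, 246.5570831298828), (95.08321380615234, 30.433612823486328), 67.9511947631836)
```

View pics/w1.png

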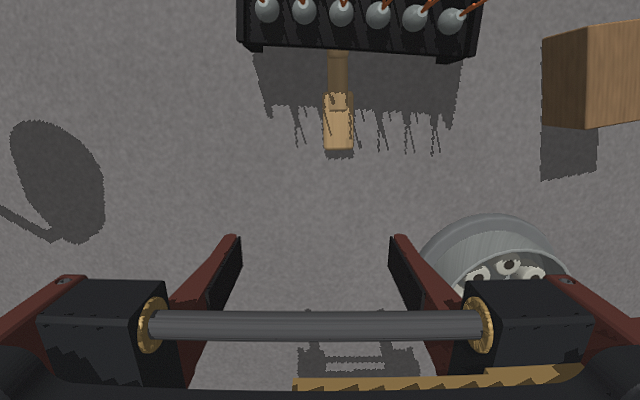

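```bash
python3 - <<'E'
from h import *
T=np.load("w1T.npy"); d=np.load("w1.npy"); p=cv2.imread("pics/w1.png")[:,:,::-1].astype(int)
W=cloud("wrist",d,campose("wrist",T)); m=(p[...,0]-p[...,2]>35)&(W[...,2]<.03)&(abs(W[...,0]-.5)<.12)&(W[...,1]<.32)&(W[...,1]>.12)
v,u=np.nonzero(m)
Q=ray("wrist",np.c_[u,v],.012,campose("wrist",T))
for r in range(60,156,6):
    s=v==r
    if s.any(): 
        q=Q[s]; print(r,u[s].min(),u[s].max(),((q[0]+q[-1])/2).round(4),np.linalg.norm(q[0]-q[-1]).round(4),W[r,u[s]][:,2].mean().round(4))
b=m&(W[...,1]<.25)
P=W[b];print(cv2.minAreaRect((P[:,:2]*1000).astype(np.float32)))
E
```

```text
96 325 345 [0.5257 0.2532 0.012 ] 0.0202 0.0134
102 324 344 [0.5225 0.2483 0.012 ] 0.0203 0.013
108 325 352 [0.5244 0.241  0.012 ] 0.0275 0.0131
114 323 351 [0.5206 0.2362 0.012 ] 0.0287 0.0116
120 323 352 [0.5188 0.2305 0.012 ] 0.0299 0.0118
126 323 352 [0.5164 0.2249 0.012 ] 0.03 0.0119
132 323 352 [0.514  0.2193 0.012 ] 0.0302 0.0117
138 324 352 [0.5121 0.2134 0.012 ] 0.0293 0.0117
144 324 352 [0.5097 0.2076 0.012 ] 0.0295 0.0116
((517.9718627929688, 228.5987091064453), (56.33240509033203, 30.433612823486328), 67.9511947631836)
```

```bash
python3 - <<'E'
from h import *
a=np.array([.371,.928,0])
go([.5168,.2257,.08],frame([0,0,-1],-a))
plan([.5168,.2257,.08],frame([0,0,-1],-a),4)
E
```

```text
shift [ 1.77  0.39 -1.3 ] turn [-0.54  0.14  0.05]
[[[1.0, 0.44, 0.1, -0.33, -0.13, 0.03, 0.01], [1.0, 0.44, 0.1, -0.32, -0.13, 0.03, 0.01], [1.0, 0.45, 0.1, -0.32, -0.13, 0.03, 0.01], [1.0, 0.45, 0.11, -0.32, -0.13, 0.03, 0.01]]]
```

>>> drive_tool(
  targets=[
    [[1,0.45,0.1,-0.33,-0.15,0.03,0],[1,0.45,0.1,-0.33,-0.15,0.03,0],[1,0.45,0.1,-0.33,-0.15,0.03,0],[1,0.45,0.1,-0.33,-0.1,0.03,0],[1,0,0,0,0,0,0]],
  ],
)

```text
time_s: 2.45
tool_pos: [0.5193, 0.2272, 0.076]
eef_rot: [-1.374, 1.567, 2.958]
wrist_force: [-1.1, -0.4, -0.1]
width: 0.0879
```

```bash
python3 - <<'E'
from h import *
a=np.array([.371,.928,0])
print(ctrl.get_state()["tool_pos"])
go([.5168,.2257,.004],frame([0,0,-1],-a))
E
```

```text
[0.51929241 0.2271688  0.07595161]
shift [ 1.44 -0.03  0.04] turn [0.   0.01 0.04]
```

>>> drive_tool(
  targets=[
    [[1,0.4,-0.01,0.02,0,0,0],[1,0.4,-0.01,0.02,0,0,0],[1,0.4,0,0,0,0,0],[1,0.1,0,0,0,0,0],[1,0,0,0,0,0,0]],
  ],
)

```text
time_s: 2.95
tool_pos: [0.5161, 0.2253, 0.0119]
eef_rot: [-1.144, 1.567, -3.093]
wrist_force: [-0.7, 0.4, -0.1]
width: 0.0878
```

>>> drive_tool(
  targets=[
    [[1,0.1,0,0,0,0,0],[1,0.07,0,0,0,0,0],[1,0,0,0,0,0,0],[0,0,0,0,0,0,0],[0,0,0,0,0,0,0],[0,0,0,0,0,0,0],[0,0,0,0,0,0,0],[0,0,0,0,0,0,0]],
  ],
  force=30,
)

```text
time_s: 3.75
tool_pos: [0.5184, 0.2259, 0.0071]
eef_rot: [2.643, 1.569, 0.695]
wrist_force: [0.1, -0.3, 0.6]
width: 0.0513
```

```bash
python3 - <<'E'
from h import *
st=ctrl.get_state(); T=toolT(st); print(st["tool_pos"],st["width"],st["wrist_force"],T[:3,:3].round(3),st["qpos"].round(3))
E
```

```text
[0.51838948 0.22589782 0.00706908] 0.05134295708011564 [ 0.0554794  -0.33767045  0.5714747 ] [[ 0.002  0.93  -0.368]
 [ 0.001 -0.368 -0.93 ]
 [-1.     0.001 -0.002]] [2.880e-01 5.840e-01 1.782e+00 1.000e-03 7.740e-01 6.640e-01]
```

Still closing at ~75 mm/s; go 3 mm lower while closing.

>>> drive_tool(
  targets=[
    [[0,0.06,0,0,0,0,0],[0,0,0,0,0,0,0],[0,0,0,0,0,0,0],[0,0,0,0,0,0,0],[0,0,0,0,0,0,0]],
  ],
  force=30,
)

```text
time_s: 4.25
tool_pos: [0.5184, 0.2259, 0.0039]
eef_rot: [2.652, 1.569, 0.705]
wrist_force: [0.3, 0.1, 0.7]
width: 0.0317
```

>>> drive_tool(
  targets=[
    [[0,0,0,0.15,0,0,0],[0,0,0,0.3,0,0,0],[0,0,0,0.3,0,0,0],[0,0,0,0.3,0,0,0],[0,0,0,0.3,0,0,0],[0,0,0,0.3,0,0,0]],
  ],
)

```text
time_s: 4.85
tool_pos: [0.4863, 0.1441, 0.0039]
eef_rot: [2.497, 1.567, 0.551]
wrist_force: [-0.1, 1.8, 0.8]
width: 0.0316
```

>>> drive_tool(
  targets=[
    [[0,0,0,0.3,0,0,0],[0,0,0,0.35,0,0,0],[0,0,0,0.35,0,0,0],[0,0,0,0.35,0,0,0],[0,0,0,0.2,0,0,0],[0,0,0,0,0,0,0]],
  ],
)

```text
time_s: 5.45
tool_pos: [0.4531, 0.0633, 0.0039]
eef_rot: [2.699, 1.568, 0.748]
wrist_force: [-0.2, 0.6, -0.1]
width: 0.0318
```

```bash
python3 - <<'E'
from h import *
p,d=cams.grab_frame("top"); cv2.imwrite("pics/t2.png",cv2.resize(p[120:320,150:400,::-1],None,fx=3,fy=3,interpolation=cv2.INTER_CUBIC))
E
```

```text
(no output)
```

View pics/t2.png

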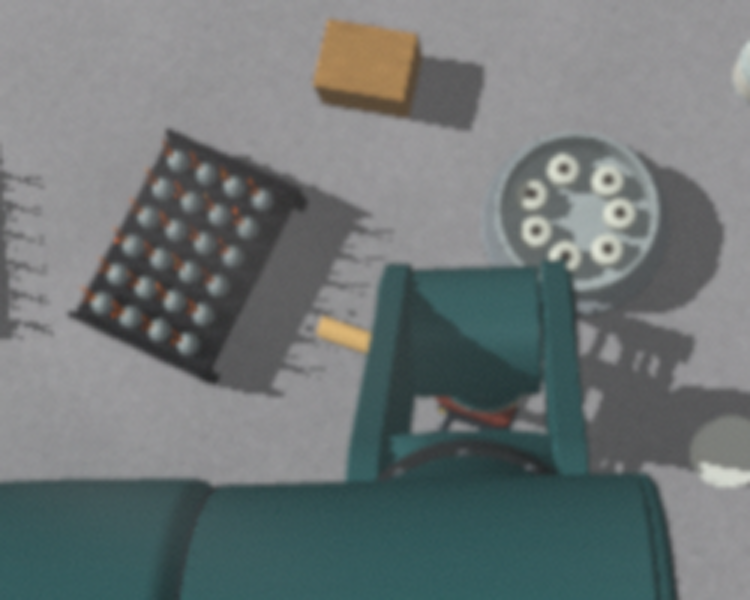

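>>> drive_tool(
  targets=[
    [[0.8,0,0,0,0,0,0],[0.8,0,0,0,0,0,0],[0.8,0,0,0,0,0,0],[0.8,0,0,0,0,0,0],[0.8,0,0,0,0,0,0]],
  ],
)

```text
time_s: 6.0
tool_pos: [0.4539, 0.0652, 0.0037]
eef_rot: [2.676, 1.568, 0.728]
wrist_force: [0.1, -1.0, -0.2]
width: 0.0679
```

```bash
python3 - <<'E'
from h import *
from scipy.optimize import least_squares
st=ctrl.get_state(); print(st["width"],st["tool_pos"],st["qpos"].round(4))
Q=np.array([[1.09290476,.359518,1.511449,0,1.272506,-.115088],[.228,.285,1.772,-.005,1.096,.652],[.288,.584,1.782,.001,.774,.664],st["qpos"]])
P=np.array([[.212614,.560309,.221795],[.4704,.1779,.1698],[.51839,.2259,.00707],st["tool_pos"]])
for q,p in zip(Q,P):
    c,s=np.cos(q[0]),np.sin(q[0]); print("r",c*p[0]+s*p[1],"lat",-s*p[0]+c*p[1],"z",p[2], "sum",q[1]+q[2]+q[4])
E
```

```text
0.06793167620781368 [0.45388338 0.06515453 0.00368588] [-0.0098  0.4984  2.0239  0.0033  0.6171  0.3649]
r 0.5953185425213234 lat 0.06889645424321333 z 0.221795 sum 3.143473
r 0.49843692734678857 lat 0.06697163173383353 z 0.1698 sum 3.153
r 0.5612030626532474 lat 0.06935506159333543 z 0.00707 sum 3.14
r 0.4532199215971956 lat 0.06961993424129555 z 0.003685882922038846 sum 3.1395191266559657
```

>>> drive_tool(
  targets=[
    [[0.8,-0.3,0,0,0,0,0],[1,-0.6,0,0,0,0,0],[1,-0.7,0,0,0,0,0],[1,-0.7,0,-0.3,0,0,0],[1,-0.6,0,-0.5,0,0,0],[1,0,0,-0.5,0,0,0]],
  ],
)

```text
time_s: 6.6
tool_pos: [0.4757, 0.1263, 0.1531]
eef_rot: [-1.71, 1.567, 2.623]
wrist_force: [1.3, -0.5, -0.1]
width: 0.088
```

```bash
cat >> h.py <<'E'
def snap(n,f,crop=None,fx=1):
    st=ctrl.get_state(); T=toolT(st); p,d=cams.grab_frame(n)
    q=p if crop is None else p[crop[0]:crop[1],crop[2]:crop[3]]
    cv2.imwrite(f"pics/{f}.png",cv2.resize(q[:,:,::-1],None,fx=fx,fy=fx,interpolation=cv2.INTER_CUBIC))
    np.savez(f"{f}.npz",p=p,d=d,T=T)
    return p.astype(int),cloud(n,d,campose(n,T)),T
def woodfit(p,W,box):
    m=(p[...,0]-p[...,2]>35)&(W[...,2]<.05)&(W[...,2]>.005)&(W[...,0]>box[0])&(W[...,0]<box[1])&(W[...,1]>box[2])&(W[...,1]<box[3])
    P=W[m]; (cx,cy),(w,h),ang=cv2.minAreaRect((P[:,:2]*1000).astype(np.float32)); print(len(P),"ctr",round(cx,1),round(cy,1),"size",round(w,1),round(h,1),"ang",round(ang,1),"z",np.percentile(P[:,2],[5,50,95]).round(4)); return P
E
python3 - <<'E'
from h import *
print(ctrl.get_state()["qpos"].round(4),ctrl.get_state()["tool_pos"])
p,W,T=snap("wrist","w3"); P=woodfit(p,W,(.35,.6,-.02,.3))
p,W,T=snap("scene","s3",(100,300,200,450),3); woodfit(p,W,(.35,.6,-.02,.25))
E
```

```text
[0.1171 0.2874 1.8201 0.0029 1.0375 0.4947] [0.47571533 0.12628245 0.15309138]
3912 ctr 481.7 132.0 size 197.3 30.4 ang 67.8 z [0.011  0.0228 0.0247]
655 ctr 483.0 130.2 size 198.1 35.3 ang 67.0 z [0.0065 0.0134 0.024 ]
```

View pics/w3.png

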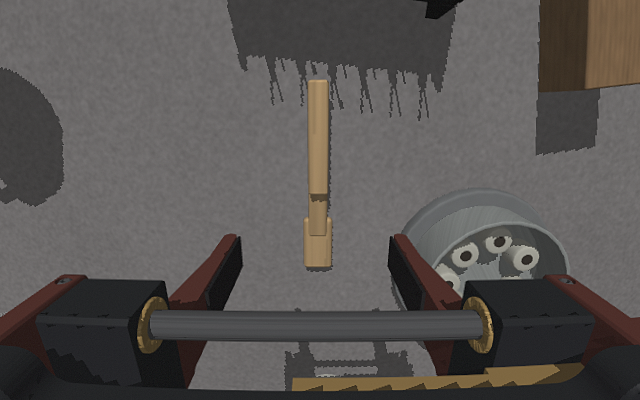

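View pics/s3.png

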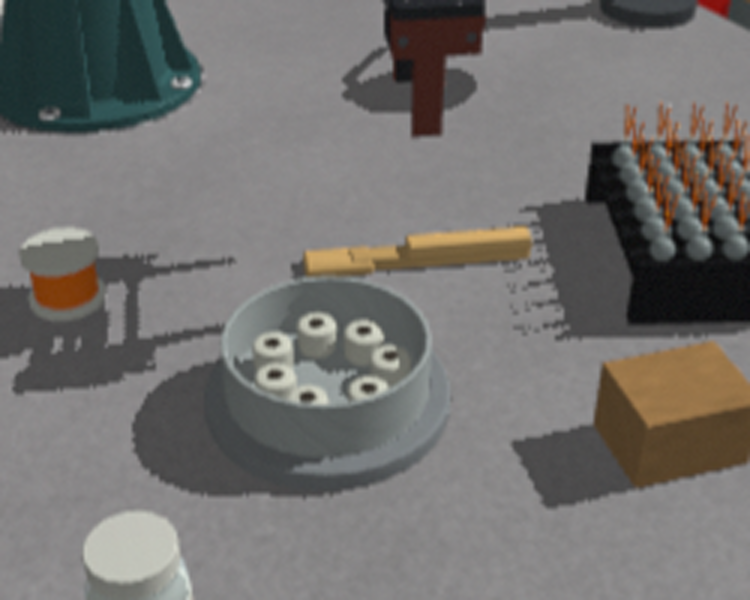

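```bash
python3 - <<'E'
from h import *
from scipy.optimize import least_squares
Q=np.array([[1.09290476,.359518,1.511449,0,1.272506,-.115088],[.228,.285,1.772,-.005,1.096,.652],[.288,.584,1.782,.001,.774,.664],[-0.0098,0.4984,2.0239,0.0033,0.6171,0.3649],[0.1171,0.2874,1.8201,0.0029,1.0375,0.4947]])
P=np.array([[.212614,.560309,.221795],[.4704,.1779,.1698],[.51839,.2259,.00707],[0.45388338,0.06515453,0.00368588],[0.47571533,0.12628245,0.15309138]])
r=np.array([np.cos(q[0])*p[0]+np.sin(q[0])*p[1] for q,p in zip(Q,P)])
f=Q[:,1]+Q[:,2]; b=f+Q[:,4]
for L6 in (.2,.25,.3,.35):
    def res(x):
        a1,h,L2,L4,e=x
        return np.r_[a1+L2*np.sin(Q[:,1])+L4*np.sin(f)+e*np.cos(f)+L6*np.sin(b)-r, h+L2*np.cos(Q[:,1])+L4*np.cos(f)-e*np.sin(f)+L6*np.cos(b)-P[:,2]]
    s=least_squares(res,[0,.2,.4,.4,0]); print(L6,s.x.round(4),abs(s.fun).max())
E
```

```text
0.2 [-0.0015  0.0798  0.6167  0.4325  0.1126] 0.0009258147157635843
0.25 [-0.0011  0.1313  0.6152  0.4328  0.1125] 0.0006661850963674554
0.3 [-6.000e-04  1.827e-01  6.136e-01  4.330e-01  1.124e-01] 0.0004065555026811496
0.35 [-1.000e-04  2.342e-01  6.121e-01  4.333e-01  1.123e-01] 0.000222456255645688
```

```bash
cat > ik.py <<'E'
from h import *
from scipy.optimize import least_squares
L6=.38;a1,d1,L2,L4,e,lat=0,.262,.6112,.4335,.1122,.069
Rt=None
def fk(q):
    f=q[1]+q[2]
    A=Ro.from_euler("z",q[0]); Rf=A*Ro.from_euler("y",f)
    R=Rf*Ro.from_euler("z",q[3])*Ro.from_euler("y",q[4])*Ro.from_euler("z",q[5])
    w=A.apply([a1+L2*np.sin(q[1])+L4*np.sin(f)+e*np.cos(f),lat,d1+L2*np.cos(q[1])+L4*np.cos(f)-e*np.sin(f)])
    # tool: x=approach(flange z). at q6=0,down: tool y radial outward, flange x?
    Rtool=R.as_matrix()@np.array([[0,-1,0],[0,0,-1],[1,0,0]],float)@np.eye(3)
    return w+L6*Rtool[:,0],Rtool
lo=np.array([-2.97,-1.01,.21,-.96,.2,-2.98]);hi=np.array([2.97,2.36,2.38,4.11,2.71,2.98])
def ik(pos,R,q0):
    def res(q):
        p,Rq=fk(q); return np.r_[(p-pos)*5,Ro.from_matrix(Rq.T@R).as_rotvec()]
    s=least_squares(res,np.clip(q0,lo+1e-3,hi-1e-3),bounds=(lo,hi)); return s.x,np.linalg.norm(s.fun)
def tilt(b,a=np.array([.378,.926,0])):
    "tool x = down leaning b(rad) towards handle dir a (neg: to tip); paddle rotated; z perpendicular"
    x=-np.cos(b)*np.array([0,0,1])+np.sin(b)*a; z=-np.cos(b)*a-np.sin(b)*np.array([0,0,1]); return np.c_[x,np.cross(z,x),z]
E
python3 - <<'E'
from ik import *
q=np.array([0.1171,0.2874,1.8201,0.0029,1.0375,0.4947])
p,R=fk(q);print(p,R.round(3));print(toolT().round(3))
E
```

```text
[0.47562899 0.12638345 0.15005882] [[-0.004  0.929 -0.37 ]
 [ 0.002 -0.37  -0.929]
 [-1.    -0.004 -0.001]]
[[-0.006  0.93  -0.367  0.475]
 [ 0.002 -0.367 -0.93   0.127]
 [-1.    -0.007  0.     0.151]
 [ 0.     0.     0.     1.   ]]
```

```bash
python3 - <<'E'
from ik import *
a=np.array([.378,.926,0]); q=ctrl.get_state()["qpos"]
mid=np.array([.482,.132,0])
g=mid+.04*a
b=np.radians(-20)
R=tilt(b); tcp=np.array([g[0],g[1],.025])+R[:,0]*.019
tcp=np.r_[g[:2]+ (R[:,0]*0)[:2],.007]+np.r_[R[:2,0]*.008,0]
print("grasp tcp",tcp)
for nm,pp in (("above",tcp-R[:,0]*.09),("grasp",tcp)):
    q,r=ik(pp,R,q); print(nm,q.round(2),r.round(4))
pot=np.array([.607,-.022,0])
# lift and rotate
P0=tcp+[0,0,.2]
for deg in (-20,0,20,40,60,70):
    R=tilt(np.radians(deg)); q,r=ik(P0,R,q); print(deg,q.round(2),r.round(4))
R=tilt(np.radians(70))
for dx,dy,h in ((0,0,.25),(0,0,.165),(.045,0,.165),(-.045,0,.165),(0,.045,.165),(0,-.045,.165)):
    q2,r=ik(pot+[dx,dy,h],R,q); print(dx,dy,h,q2.round(2),r.round(4))
E
```

```text
grasp tcp [0.49608573 0.16650631 0.007     ]
above [ 0.41  0.57  1.57 -0.25  1.27  0.9 ] 0.0
grasp [ 0.37  0.66  1.67 -0.29  1.07  0.93] 0.0
-20 [ 0.37  0.41  1.52 -0.25  1.46  0.82] 0.0
0 [ 0.19  0.26  1.69 -0.    1.19  0.58] 0.0
20 [-0.05  0.18  1.87  0.39  1.01  0.14] 0.0
40 [-0.32  0.22  2.03  0.85  1.03 -0.44] 0.0
60 [-0.53  0.42  2.15  1.16  1.21 -0.95] 0.0
70 [-0.6   0.56  2.18  1.24  1.33 -1.17] 0.0
0 0 0.25 [-0.76  0.61  1.73  1.07  1.58 -0.84] 0.0
0 0 0.165 [-0.76  0.75  1.75  1.07  1.5  -0.98] 0.0
0.045 0 0.165 [-0.71  0.78  1.66  1.11  1.5  -0.91] 0.0
-0.045 0 0.165 [-0.82  0.73  1.84  1.03  1.5  -1.05] 0.0
0 0.045 0.165 [-0.7   0.73  1.81  1.12  1.45 -1.  ] 0.0
0 -0.045 0.165 [-0.81  0.77  1.69  1.03  1.55 -0.95] 0.0
```

```bash
cat > tgt.py <<'E'
from ik import *
a=np.array([.378,.926,0]); mid=np.array([.482,.132,0]); g=mid+.04*a
RG=tilt(np.radians(-12)); TG=np.r_[g[:2]+RG[:2,0]*.005,.005]
E
python3 - <<'E'
from tgt import *
print(TG); plan(TG-RG[:,0]*.07,RG,5)
E
```

```text
[0.49672705 0.16807737 0.005     ]
[[[1.0, 0.31, 0.02, -0.24, 0.03, -0.48, 0.01], [1.0, 0.3, 0.02, -0.25, 0.03, -0.48, 0.01], [1.0, 0.29, 0.02, -0.27, 0.03, -0.48, 0.01], [1.0, 0.28, 0.02, -0.28, 0.03, -0.48, 0.01], [1.0, 0.26, 0.02, -0.29, 0.03, -0.48, 0.01]]]
```

>>> drive_tool(
  targets=[
    [[1,0.3,0.02,-0.24,0.03,-0.48,0],[1,0.3,0.02,-0.25,0.03,-0.48,0],[0.8,0.3,0.02,-0.27,0.03,-0.48,0],[0.7,0.28,0.02,-0.28,0.03,-0.48,0],[0.6,0.26,0.02,-0.29,0.03,-0.48,0],[0.6,0,0,0,0,0,0]],
  ],
)

```text
time_s: 7.3
tool_pos: [0.498, 0.1791, 0.0673]
eef_rot: [-0.041, 1.347, -1.998]
wrist_force: [-0.8, 1.1, 0.0]
width: 0.0591
```

```bash
python3 - <<'E'
from tgt import *
print(ctrl.get_state()["tool_pos"]);go(TG,RG)
E
```

```text
[0.49798726 0.17914372 0.06729915]
shift [ 1.26  0.07 -0.07] turn [0.03 0.17 0.1 ]
```

>>> drive_tool(
  targets=[
    [[0.6,0.35,0.03,-0.04,0,0.1,0.05],[0.6,0.35,0.03,-0.03,0,0.07,0.05],[0.6,0.3,0,0,0,0,0],[0.6,0.1,0,0,0,0,0],[0.6,0,0,0,0,0,0]],
  ],
)

```text
time_s: 7.8
tool_pos: [0.4932, 0.1659, 0.0107]
eef_rot: [-0.029, 1.359, -1.982]
wrist_force: [0.0, -0.2, 1.5]
width: 0.0528
```

```bash
python3 - <<'E'
from tgt import *
print(ctrl.get_state()["tool_pos"]);go(TG,RG)
E
```

```text
[0.49323422 0.16587337 0.01065855]
shift [ 0.1   0.05 -0.09] turn [0.07 0.03 0.06]
```

>>> drive_tool(
  targets=[
    [[0.6,0.1,0.05,-0.09,0.05,0,0.05],[0.5,0.02,0,0,0,0,0],[0,0,0,0,0,0,0],[0,0,0,0,0,0,0],[0,0,0,0,0,0,0],[0,0,0,0,0,0,0],[0,0,0,0,0,0,0],[0,0,0,0,0,0,0]],
  ],
  force=55,
)

```text
time_s: 8.6
tool_pos: [0.4986, 0.1682, 0.006]
eef_rot: [0.012, 1.362, -1.945]
wrist_force: [-0.2, 0.7, -0.7]
width: 0.0194
```

```bash
python3 - <<'E'
from tgt import *
print(ctrl.get_state()["tool_pos"],ctrl.get_state()["width"]);go(TG,RG)
p=toolT()[:3,3].copy();p[2]+=.2
plan(p,tilt(np.radians(75)),20,0,2)
E
```

```text
[0.49863988 0.16823295 0.00600768] 0.019386774254041093
shift [ 0.02 -0.03  0.01] turn [ 0.01 -0.01 -0.03]
[[[0, -0.2, 0, 0.04, 0, 0.87, -0.0], [0, -0.2, 0, 0.03, 0, 0.87, -0.0], [0, -0.2, 0, 0.01, 0, 0.87, -0.0], [0, -0.2, 0, 0, 0, 0.87, -0.0], [0, -0.2, 0, -0.02, 0, 0.87, -0.0], [0, -0.2, 0, -0.03, 0, 0.87, -0.0], [0, -0.19, 0, -0.05, 0, 0.87, -0.0], [0, -0.19, 0, -0.06, 0, 0.87, -0.0], [0, -0.18, 0, -0.08, 0, 0.87, -0.0], [0, -0.18, 0, -0.09, 0, 0.87, -0.0], [0, -0.17, 0, -0.1, 0, 0.87, -0.0], [0, -0.16, 0, -0.12, 0, 0.87, -0.0], [0, -0.15, 0, -0.13, 0, 0.87, -0.0], [0, -0.14, 0, -0.14, 0, 0.87, -0.0], [0, -0.13, 0, -0.15, 0, 0.87, -0.0], [0, -0.12, 0, -0.16, 0, 0.87, -0.0], [0, -0.11, 0, -0.17, 0, 0.87, -0.0], [0, -0.09, 0, -0.18, 0, 0.87, -0.0], [0, -0.08, 0, -0.18, 0, 0.87, -0.0], [0, -0.07, 0, -0.19, 0, 0.87, -0.0]]]
```

>>> drive_tool(
  targets=[
    [[0,-0.4,0,0.08,0,0,0],[0,-0.7,0,0.14,0,0,0],[0,-0.7,0,0.14,0,0.3,0],[0,-0.6,0,0.1,0,1,0],[0,-0.4,0,0.05,0,1,0],[0,-0.3,0,0,0,1,0],[0,-0.2,0,0,0,1,0],[0,-0.2,0,0,0,1,0],[0,-0.2,0,0,0,1,0],[0,-0.2,0,0,0,1,0],[0,-0.2,0,0,0,1,0]],
  ],
)

```text
time_s: 9.7
tool_pos: [0.4946, 0.1596, 0.2202]
eef_rot: [3.12, 1.031, 1.174]
wrist_force: [-1.0, 0.9, -2.1]
width: 0.0198
```

```bash
python3 - <<'E'
from tgt import *
st=ctrl.get_state();print(st["tool_pos"],st["qpos"].round(2),fk(st["qpos"])[0],toolT().round(2))
snap("scene","s4",(50,300,200,500),2.6)
E
```

```text
[0.49456147 0.15960185 0.22020838] [-0.22  0.17  1.95  0.64  1.02 -0.18] [0.49424863 0.15907677 0.21701175] [[ 0.2   0.93 -0.31  0.49]
 [ 0.47 -0.37 -0.8   0.16]
 [-0.86  0.01 -0.51  0.22]
 [ 0.    0.    0.    1.  ]]
```

View pics/s4.png

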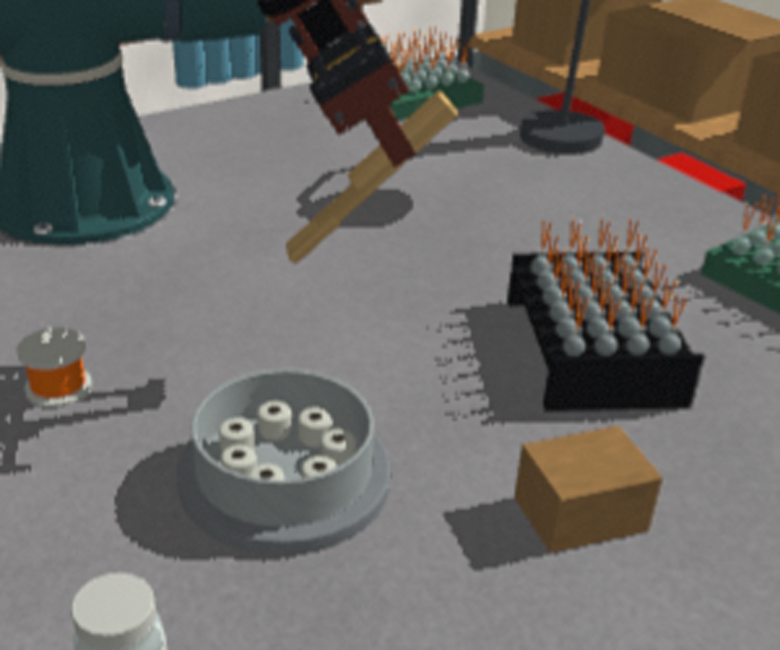

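```bash
cat >> tgt.py <<'E'
TIP=RG.T@(np.array([.4442,.0394,.006])-np.array([.4986,.1682,.0060]))
POT=np.array([.6075,-.0220,.022])
def tcp_for_tip(tip,R): return np.array(tip)-R@TIP
def tipnow():
    T=toolT(); t=T[:3,:3]@TIP+T[:3,3]; print("tip rel pot floor",(t-POT).round(4)); return t
E
python3 - <<'E'
from tgt import *
print(TIP); tipnow()
R=tilt(np.radians(76)); print(tcp_for_tip(POT+[0,0,.08],R))
plan(tcp_for_tip(POT+[0,0,.085],R),R,10,0)
E
```

```text
[ 0.02907271 -0.001688    0.13677634]
tip rel pot floor [-0.152   0.0857  0.1024]
[ 0.61090775 -0.01811912  0.24174682]
[[[0, -0.17, 0.35, 0.18, 0.02, 0.9, 0.0], [0, -0.18, 0.35, 0.17, 0.02, 0.9, 0.0], [0, -0.19, 0.35, 0.15, 0.02, 0.9, 0.0], [0, -0.2, 0.35, 0.14, 0.02, 0.9, 0.0], [0, -0.21, 0.35, 0.12, 0.02, 0.9, 0.0], [0, -0.22, 0.35, 0.1, 0.02, 0.9, 0.0], [0, -0.23, 0.35, 0.08, 0.02, 0.9, 0.0], [0, -0.24, 0.35, 0.06, 0.02, 0.9, 0.0], [0, -0.24, 0.35, 0.04, 0.02, 0.9, 0.0], [0, -0.24, 0.35, 0.03, 0.02, 0.9, 0.0]]]
```

>>> drive_tool(
  targets=[
    [[0,-0.17,0.35,0.18,0,0.9,0],[0,-0.18,0.35,0.17,0,0.9,0],[0,-0.19,0.35,0.15,0,0.9,0],[0,-0.2,0.35,0.14,0,0.9,0],[0,-0.21,0.35,0.12,0,0.9,0],[0,-0.22,0.35,0.1,0,0.9,0],[0,-0.23,0.35,0.08,0,0.9,0],[0,-0.24,0.35,0.06,0,0.9,0],[0,-0.24,0.35,0.04,0,0.9,0],[0,-0.24,0.35,0,0,0.9,0],[0,0,0,0,0,0,0]],
  ],
)

```text
time_s: 10.85
tool_pos: [0.6143, -0.0234, 0.2433]
eef_rot: [3.14, 0.23, 1.199]
wrist_force: [-0.3, 0.8, -1.0]
width: 0.0199
```

```bash
python3 - <<'E'
from tgt import *
tipnow(); print(toolT()[:3,0])
snap("scene","s5",(100,300,200,450),3); p,W,T=snap("top","t5",(120,320,220,420),3.5)
snap("wrist","w5")
E
```

```text
tip rel pot floor [ 0.0044 -0.0035  0.0815]
[ 0.35390426  0.9070386  -0.2281069 ]
```

View pics/s5.png

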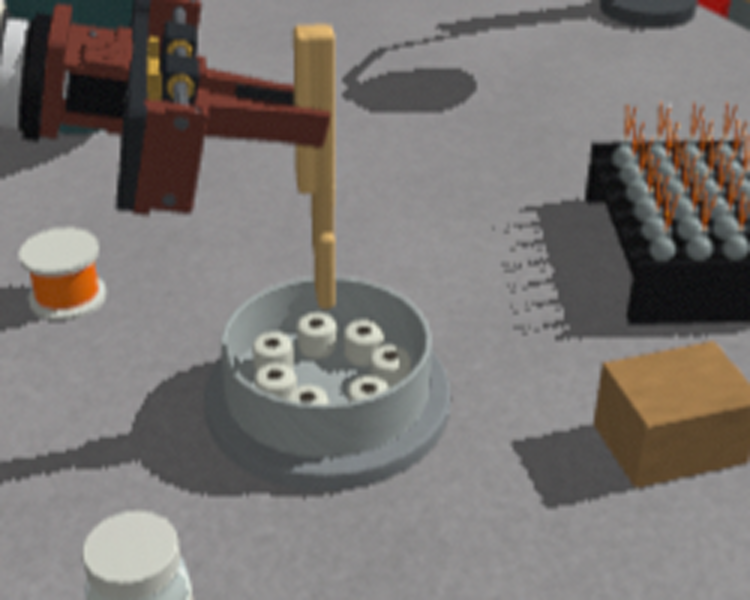

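View pics/t5.png

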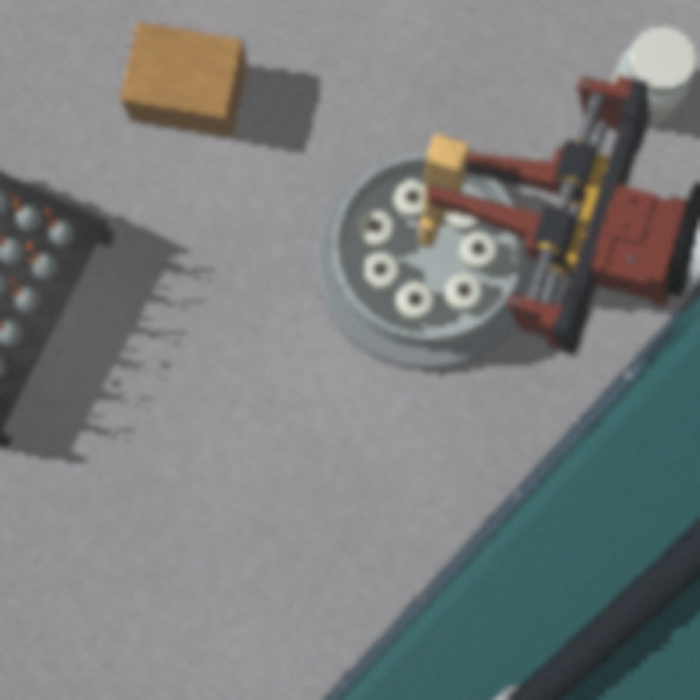

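View pics/w5.png

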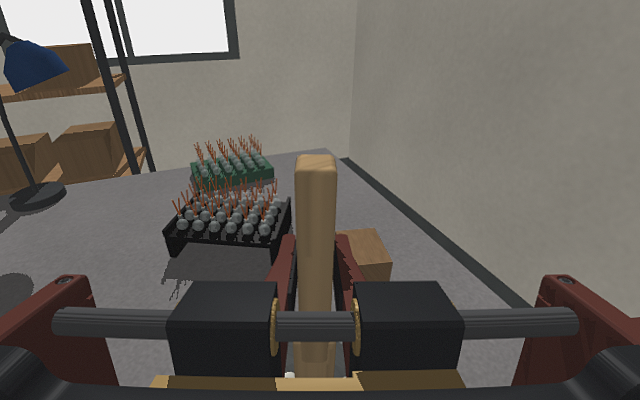

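```bash
cat > beads.py <<'E'
from tgt import *
def beads(n,p,W,show=False):
    m=(np.hypot(W[...,0]-POT[0],W[...,1]-POT[1])<.066)&(W[...,2]>.036)&(W[...,2]<.056)
    m=m&(p.min(-1)>150)
    m8=cv2.morphologyEx(m.astype(np.uint8),cv2.MORPH_OPEN,np.ones((2,2)))
    k,lab,stt,cen=cv2.connectedComponentsWithStats(m8)
    out=[]
    for i in range(1,k):
        if stt[i,4]>15:
            P=W[lab==i]; (cx,cy),r=cv2.minEnclosingCircle((P[:,:2]*1000).astype(np.float32)); out.append([cx/1000-POT[0],cy/1000-POT[1],P[:,2].mean(),r,stt[i,4]])
    return np.array(out)
E
python3 - <<'E'
from beads import *
p=np.load("top0p.npy").astype(int);W=np.load("topW.npy")
b=beads("top",p,W);print(b.round(3));print(np.hypot(b[:,0],b[:,1]).round(3),np.degrees(np.arctan2(b[:,1],b[:,0])).round(0))
z=np.load("s5.npz");p=z["p"].astype(int);W=cloud("scene",z["d"],campose("scene"))
m=(p[...,0]-p[...,2]>35)&(W[...,2]>.08)&(W[...,2]<.3)&(np.hypot(W[...,0]-.61,W[...,1]+.02)<.07)
P=W[m];print(len(P))
for z0 in np.arange(.09,.26,.015):
    s=abs(P[:,2]-z0)<.0075
    if s.any(): print(z0.round(3),s.sum(),P[s].mean(0).round(4),P[s].min(0).round(3),P[s].max(0).round(3))
E
```

```text
[[ 4.4000e-02  9.0000e-03  4.7000e-02  1.1949e+01  2.8000e+01]
 [ 2.9000e-02 -3.2000e-02  4.7000e-02  1.1367e+01  2.8000e+01]
 [-4.0000e-03 -4.0000e-02  4.7000e-02  1.2202e+01  3.5000e+01]
 [-3.7000e-02 -2.8000e-02  4.6000e-02  1.2062e+01  3.4000e+01]
 [-4.1000e-02  1.1000e-02  4.6000e-02  1.3368e+01  3.6000e+01]]
[0.045 0.043 0.04  0.046 0.042] [  12.  -48.  -96. -143.  166.]
1038
0.105 15 [ 0.6257 -0.0317  0.1099] [ 0.611 -0.037  0.107] [ 0.628 -0.026  0.112]
0.12 39 [ 0.6251 -0.0315  0.1204] [ 0.612 -0.037  0.113] [ 0.63  -0.026  0.127]
0.135 41 [ 0.6253 -0.0315  0.1349] [ 0.613 -0.037  0.128] [ 0.63  -0.025  0.142]
0.15 44 [ 0.6262 -0.0316  0.1504] [ 0.613 -0.036  0.143] [ 0.63  -0.026  0.157]
0.165 57 [ 0.6224 -0.03    0.1641] [ 0.614 -0.036  0.158] [ 0.63  -0.022  0.172]
0.18 50 [ 0.6212 -0.0297  0.18  ] [ 0.615 -0.035  0.173] [ 0.625 -0.021  0.187]
0.195 67 [ 0.6211 -0.0314  0.1962] [ 0.614 -0.044  0.188] [ 0.625 -0.021  0.202]
0.21 84 [ 0.6203 -0.0334  0.2101] [ 0.614 -0.044  0.203] [ 0.625 -0.021  0.217]
0.225 76 [ 0.6211 -0.033   0.2241] [ 0.614 -0.044  0.218] [ 0.629 -0.022  0.232]
0.24 41 [ 0.6265 -0.0325  0.2389] [ 0.622 -0.062  0.233] [ 0.632 -0.021  0.247]
0.255 144 [ 0.6149 -0.043   0.2578] [ 0.579 -0.087  0.248] [ 0.632 -0.021  0.262]
```

```bash
cat >> beads.py <<'E'
def tippath(pts,R=None,dec=2):
    T=toolT(); R0=T[:3,:3]; cur=R0@TIP+T[:3,3]-POT; print("tip",cur.round(4),"wf",ctrl.get_state()["wrist_force"].round(1),"turn to RS",(Ro.from_matrix(R0.T@RS).as_rotvec()/np.radians(5)).round(2))
    out=[]
    for p in pts:
        p=np.array(p); s=R0.T@(p-cur)/.05; out.append([0]+[round(float(x)+0,dec) for x in s]+[0,0,0]); cur=p
    print([out])
RS=tilt(np.radians(76))
def arc(r,a0,a1,n,z=.008):
    return [[r*np.cos(t),r*np.sin(t),z] for t in np.radians(np.linspace(a0,a1,n+1))[1:]]
E
python3 - <<'E'
from beads import *
tippath([[0.002,-.001,.06],[0,0,.04],[0,0,.02],[0,0,.011]])
E
```

```text
tip [ 0.0027 -0.0006  0.0839] wf [ 1.1 -0.2 -1.1] turn to RS [ 0.08 -0.15  0.2 ]
[[[0, 0.1, -0.01, 0.47, 0, 0, 0], [0, 0.1, -0.05, 0.39, 0, 0, 0], [0, 0.09, -0.0, 0.39, 0, 0, 0], [0, 0.04, -0.0, 0.18, 0, 0, 0]]]
```

>>> drive_tool(
  targets=[
    [[0,0.1,-0.01,0.45,0,-0.1,0],[0,0.1,-0.05,0.4,0,0,0.1],[0,0.09,0,0.38,0,0,0],[0,0.03,0,0.15,0,0,0],[0,0,0,0,0,0,0]],
  ],
)

```text
time_s: 11.5
tool_pos: [0.607, -0.0134, 0.1772]
eef_rot: [3.133, 0.25, 1.201]
wrist_force: [-0.1, 0.8, 0.1]
width: 0.0197
```

```bash
python3 - <<'E'
from beads import *
tippath([[0.010,-.004,.008],[.02,-.007,.008],[.03,-.010,.008],[.04,-.013,.008]])
E
```

```text
tip [-0.0031  0.0034  0.0155] wf [-0.1  0.8  0.1] turn to RS [0.15 0.07 0.2 ]
[[[0, -0.01, 0.3, 0.16, 0, 0, 0], [0, 0.02, 0.21, -0.0, 0, 0, 0], [0, 0.02, 0.21, -0.0, 0, 0, 0], [0, 0.02, 0.21, -0.0, 0, 0, 0]]]
```

>>> drive_tool(
  targets=[
    [[0,0.03,0,0.14,0,0,0],[0,-0.03,0.25,0,0,0,0],[0,0,0.23,0,0,0,0],[0,0.02,0.21,0,0,0,0],[0,0.02,0.21,0,0,0,0]],
  ],
)

```text
time_s: 12.0
tool_pos: [0.6525, -0.03, 0.1736]
eef_rot: [3.129, 0.251, 1.201]
wrist_force: [-0.5, 0.6, -1.3]
width: 0.0197
```

```bash
python3 - <<'E'
from beads import *
tippath(arc(.043,-18,72,8))
E
```

```text
tip [ 0.0429 -0.0135  0.0119] wf [-0.5  0.6 -1.3] turn to RS [0.19 0.08 0.2 ]
[[[0, 0.17, -0.06, 0.04, 0, 0, 0], [0, 0.15, -0.06, -0.04, 0, 0, 0], [0, 0.14, -0.09, -0.04, 0, 0, 0], [0, 0.12, -0.11, -0.03, 0, 0, 0], [0, 0.1, -0.14, -0.03, 0, 0, 0], [0, 0.07, -0.15, -0.02, 0, 0, 0], [0, 0.04, -0.16, -0.01, 0, 0, 0], [0, 0.01, -0.17, -0.0, 0, 0, 0]]]
```

>>> drive_tool(
  targets=[
    [[0,0.17,-0.06,0.04,0,0,0],[0,0.15,-0.06,-0.02,0,0,0.05],[0,0.14,-0.09,-0.04,0,0,0.05],[0,0.12,-0.11,-0.03,0,0,0.05],[0,0.1,-0.14,-0.03,0,0,0.05],[0,0.07,-0.15,-0.02,0,0,0],[0,0.04,-0.16,-0.01,0,0,0],[0,0.01,-0.17,0,0,0,0]],
  ],
)

```text
time_s: 12.8
tool_pos: [0.6225, 0.0281, 0.1678]
eef_rot: [3.121, 0.254, 1.18]
wrist_force: [-0.2, -1.1, 0.1]
width: 0.0194
```

```bash
python3 - <<'E'
from beads import *
tippath(arc(.043,72,162,8))
p,W,T=snap("scene","s6",(130,260,240,400),4)
E
```

```text
tip [0.0137 0.044  0.0061] wf [-0.2 -1.1  0.1] turn to RS [ 0.23  0.11 -0.03]
[[[0, -0.1, -0.15, -0.02, 0, 0, 0], [0, -0.06, -0.16, 0.01, 0, 0, 0], [0, -0.09, -0.14, 0.02, 0, 0, 0], [0, -0.11, -0.12, 0.03, 0, 0, 0], [0, -0.13, -0.1, 0.03, 0, 0, 0], [0, -0.15, -0.07, 0.04, 0, 0, 0], [0, -0.16, -0.04, 0.04, 0, 0, 0], [0, -0.16, -0.0, 0.04, 0, 0, 0]]]
```

View pics/s6.png

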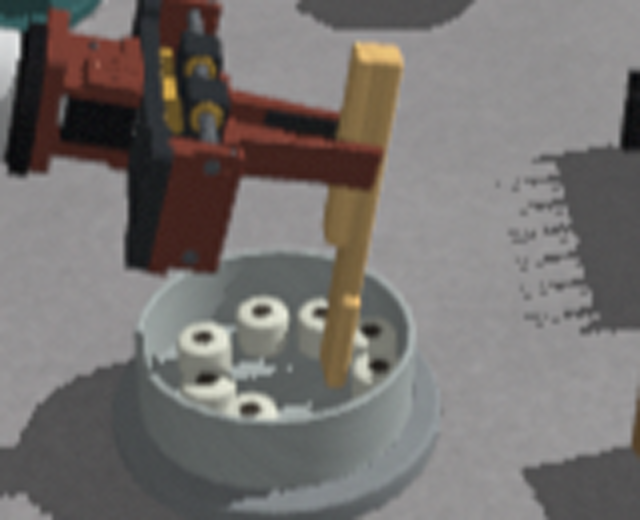

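>>> drive_tool(
  targets=[
    [[0,-0.06,-0.15,0,0,0,0],[0,-0.06,-0.16,0.01,0,0,0],[0,-0.09,-0.14,0.02,0,0,0],[0,-0.11,-0.12,0.03,0,0,0],[0,-0.13,-0.1,0.03,0,0,0],[0,-0.15,-0.07,0.04,0,0,0],[0,-0.16,-0.04,0.04,0,0,0],[0,-0.16,0,0.03,0,0,0]],
  ],
  force=60,
)

```text
time_s: 13.65
tool_pos: [0.5756, -0.0097, 0.1704]
eef_rot: [3.095, 0.256, 1.153]
wrist_force: [4.5, 3.0, -2.7]
width: 0.0196
```

```bash
python3 - <<'E'
from beads import *
tippath(arc(.043,162,270,9))
p,W,T=snap("scene","s7",(130,260,240,400),4)
E
```

```text
tip [-0.0303  0.0045  0.0088] wf [ 4.5  3.  -2.7] turn to RS [ 0.45  0.14 -0.33]
[[[0, -0.09, -0.23, 0.03, 0, 0, 0], [0, -0.16, 0.07, 0.04, 0, 0, 0], [0, -0.14, 0.1, 0.04, 0, 0, 0], [0, -0.12, 0.13, 0.04, 0, 0, 0], [0, -0.09, 0.15, 0.03, 0, 0, 0], [0, -0.05, 0.17, 0.02, 0, 0, 0], [0, -0.02, 0.18, 0.01, 0, 0, 0], [0, 0.02, 0.18, 0.0, 0, 0, 0], [0, 0.05, 0.17, -0.01, 0, 0, 0]]]
```

View pics/s7.png

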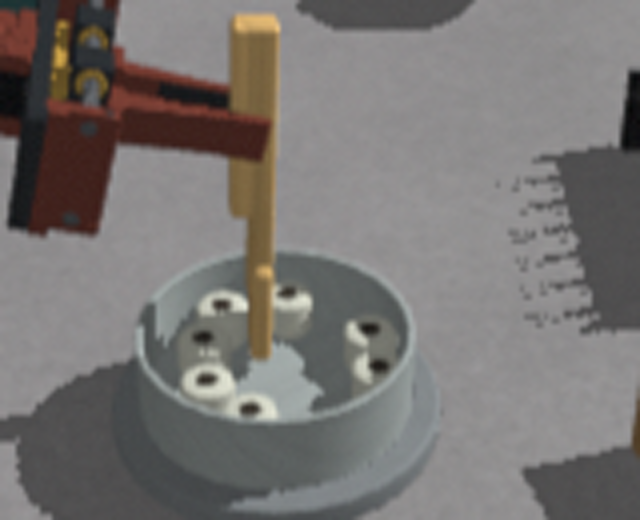

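```bash
python3 - <<'E'
from beads import *
tippath([[-.037,-.004,.008]]+arc(.042,192,342,13))
E
```

```text
tip [-0.0302  0.0033  0.0087] wf [ 4.4  1.  -2.5] turn to RS [ 0.45  0.14 -0.34]
[[[0, -0.18, -0.07, 0.06, 0, 0, 0], [0, -0.24, 0.07, 0.07, 0, 0, 0], [0, -0.1, 0.13, 0.03, 0, 0, 0], [0, -0.07, 0.15, 0.03, 0, 0, 0], [0, -0.04, 0.16, 0.02, 0, 0, 0], [0, -0.01, 0.17, 0.01, 0, 0, 0], [0, 0.03, 0.17, 0.0, 0, 0, 0], [0, 0.06, 0.16, -0.01, 0, 0, 0], [0, 0.09, 0.14, -0.02, 0, 0, 0], [0, 0.11, 0.12, -0.02, 0, 0, 0], [0, 0.13, 0.1, -0.03, 0, 0, 0], [0, 0.15, 0.07, -0.04, 0, 0, 0], [0, 0.16, 0.04, -0.04, 0, 0, 0], [0, 0.16, 0.0, -0.04, 0, 0, 0]]]
```

>>> drive_tool(
  targets=[
    [[0,-0.18,-0.07,0.05,0,0,0],[0,-0.24,0.07,0.06,0,0,0],[0,-0.1,0.13,0.03,0,0,0],[0,-0.07,0.15,0.03,0,0,0],[0,-0.04,0.16,0.02,0,0,0],[0,-0.01,0.17,0.01,0,0,0],[0,0.03,0.17,0,0,0,0],[0,0.06,0.16,-0.01,0,0,0]],
  ],
)

```text
time_s: 14.5
tool_pos: [0.6076, -0.0555, 0.1701]
eef_rot: [3.102, 0.252, 1.157]
wrist_force: [-0.1, -0.5, -1.2]
width: 0.0196
```

```bash
python3 - <<'E'
from beads import *
p,W,T=snap("scene","s8",(130,260,240,400),4)
tippath(arc(.042,276,342,6))
E
```

```text
tip [ 0.0027 -0.0408  0.0084] wf [ 2.   0.1 -1. ] turn to RS [ 0.4  0.1 -0.3]
[[[0, 0.09, 0.17, -0.01, 0, 0, 0], [0, 0.11, 0.11, -0.02, 0, 0, 0], [0, 0.13, 0.09, -0.03, 0, 0, 0], [0, 0.14, 0.06, -0.03, 0, 0, 0], [0, 0.15, 0.03, -0.04, 0, 0, 0], [0, 0.16, 0.0, -0.04, 0, 0, 0]]]
```

View pics/s8.png

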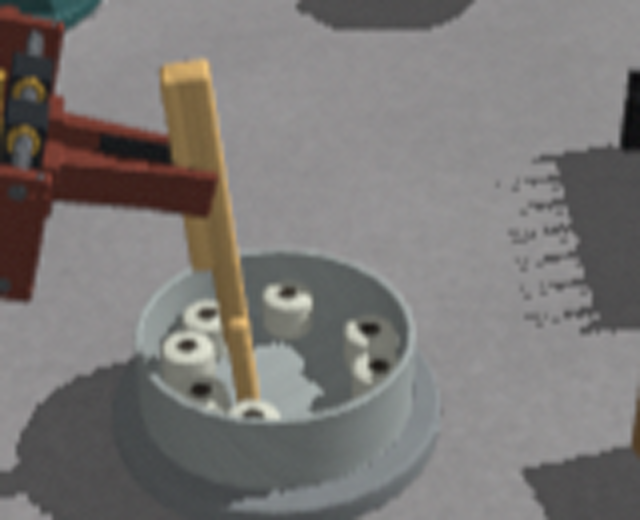

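>>> drive_tool(
  targets=[
    [[0,0.09,0.17,-0.01,0,0,0],[0,0.11,0.13,-0.02,0,0,0],[0,0.13,0.11,-0.02,0,0,0],[0,0.14,0.07,-0.02,0,0,0],[0,0.16,0.04,-0.03,0,0,0],[0,0.17,0,-0.03,0,0,0],[0,0.17,-0.05,-0.03,0,0,0]],
  ],
)

```text
time_s: 15.25
tool_pos: [0.6443, -0.009, 0.1677]
eef_rot: [3.119, 0.244, 1.179]
wrist_force: [-0.8, -5.8, 2.3]
width: 0.0199
```

```bash
python3 - <<'E'
from beads import *
p,W,T=snap("scene","s9",(130,260,240,400),4)
snap("top","t9",(140,250,280,410),5)
tippath(arc(.042,342,414,6))
E
```

```text
tip [0.0346 0.0091 0.0055] wf [-1.7 -1.3 -0.8] turn to RS [ 0.22  0.01 -0.02]
[[[0, -0.2, 0.23, 0.0, 0, 0, 0], [0, 0.16, -0.07, -0.04, 0, 0, 0], [0, 0.14, -0.1, -0.04, 0, 0, 0], [0, 0.12, -0.13, -0.03, 0, 0, 0], [0, 0.09, -0.15, -0.03, 0, 0, 0], [0, 0.06, -0.17, -0.02, 0, 0, 0]]]
```

View pics/s9.png

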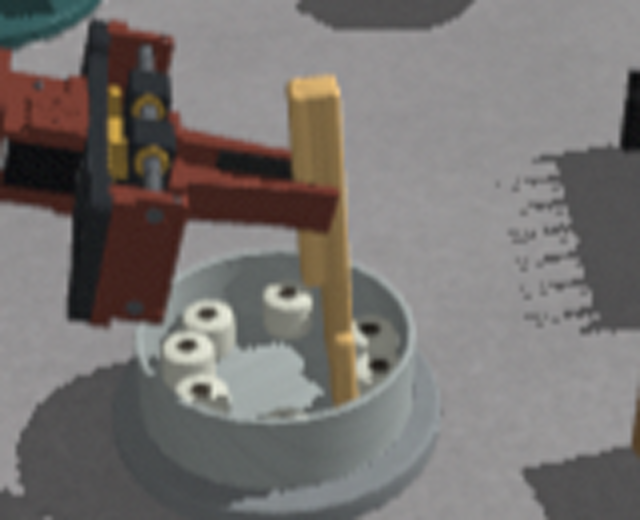

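View pics/t9.png

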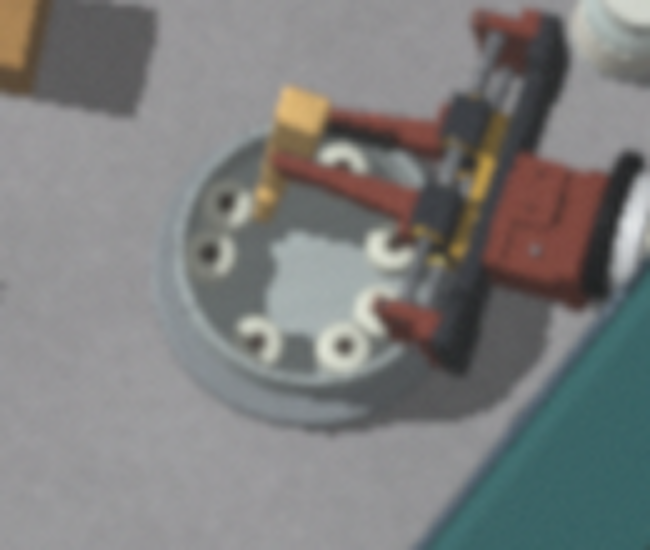

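```bash
cat >> beads.py <<'E'
def arc2(a0,a1,n,z=.008,base=.044,ex=.008):
    out=[]
    for t in np.radians(np.linspace(a0,a1,n+1))[1:]:
        r=base+ex*np.sin(t+np.radians(22))**2; out.append([r*np.cos(t),r*np.sin(t),z])
    return out
E
python3 - <<'E'
from beads import *
tippath(arc2(15,195,13))
E
```

```text
tip [0.0346 0.0091 0.0055] wf [-1.7 -1.3 -0.8] turn to RS [ 0.22  0.01 -0.02]
[[[0, 0.31, 0.04, -0.13, 0, 0, 0], [0, 0.15, -0.18, -0.04, 0, 0, 0], [0, 0.1, -0.23, -0.03, 0, 0, 0], [0, 0.02, -0.25, -0.01, 0, 0, 0], [0, -0.05, -0.24, 0.01, 0, 0, 0], [0, -0.12, -0.21, 0.03, 0, 0, 0], [0, -0.17, -0.17, 0.04, 0, 0, 0], [0, -0.19, -0.11, 0.05, 0, 0, 0], [0, -0.21, -0.07, 0.05, 0, 0, 0], [0, -0.21, -0.03, 0.05, 0, 0, 0], [0, -0.21, 0.01, 0.05, 0, 0, 0], [0, -0.21, 0.04, 0.05, 0, 0, 0], [0, -0.2, 0.08, 0.05, 0, 0, 0]]]
```

>>> drive_tool(
  targets=[
    [[0,0.2,0.06,-0.09,0,0,0],[0,0.2,-0.1,-0.05,0,0,0],[0,0.15,-0.18,-0.04,0,0,0],[0,0.1,-0.23,-0.03,0,0,0],[0,0.02,-0.25,-0.01,0,0,0],[0,-0.05,-0.24,0.01,0,0,0],[0,-0.12,-0.21,0.03,0,0,0]],
  ],
)

```text
time_s: 16.05
tool_pos: [0.6056, 0.0321, 0.1686]
eef_rot: [3.103, 0.253, 1.164]
wrist_force: [-0.3, -0.7, -0.9]
width: 0.0198
```

```bash
python3 - <<'E'
from beads import *
tippath(arc2(112,195,6))
E
```

```text
tip [-0.001   0.0471  0.007 ] wf [-0.3 -0.7 -0.9] turn to RS [ 0.39  0.1  -0.21]
[[[0, -0.38, -0.41, 0.06, 0, 0, 0], [0, -0.21, -0.06, 0.05, 0, 0, 0], [0, -0.21, -0.03, 0.05, 0, 0, 0], [0, -0.21, 0.01, 0.05, 0, 0, 0], [0, -0.2, 0.04, 0.05, 0, 0, 0], [0, -0.2, 0.09, 0.06, 0, 0, 0]]]
```

>>> drive_tool(
  targets=[
    [[0,-0.08,-0.22,0,0,0,0],[0,-0.15,-0.2,0.02,0,0,0],[0,-0.18,-0.15,0.04,0,0,0],[0,-0.2,-0.1,0.05,0,0,0],[0,-0.21,-0.05,0.05,0,0,0],[0,-0.21,0,0.05,0,0,0],[0,-0.21,0.03,0.05,0,0,0]],
  ],
)

```text
time_s: 16.75
tool_pos: [0.5645, -0.0278, 0.1747]
eef_rot: [3.059, 0.252, 1.117]
wrist_force: [6.2, 1.3, -2.5]
width: 0.0198
```

```bash
python3 - <<'E'
from beads import *
snap("scene","s10",(130,260,240,400),4)
tippath(arc2(195,360,12))
E
```

```text
tip [-0.0367 -0.017   0.0133] wf [ 6.4 -0.1 -1. ] turn to RS [ 0.77  0.13 -0.74]
[[[0, -0.14, -0.07, 0.14, 0, 0, 0], [0, -0.14, 0.19, 0.05, 0, 0, 0], [0, -0.08, 0.23, 0.04, 0, 0, 0], [0, -0.01, 0.25, 0.02, 0, 0, 0], [0, 0.06, 0.24, 0.0, 0, 0, 0], [0, 0.13, 0.21, -0.02, 0, 0, 0], [0, 0.17, 0.16, -0.03, 0, 0, 0], [0, 0.2, 0.11, -0.04, 0, 0, 0], [0, 0.21, 0.06, -0.05, 0, 0, 0], [0, 0.21, 0.02, -0.05, 0, 0, 0], [0, 0.2, -0.01, -0.05, 0, 0, 0], [0, 0.2, -0.05, -0.06, 0, 0, 0]]]
```

View pics/s10.png

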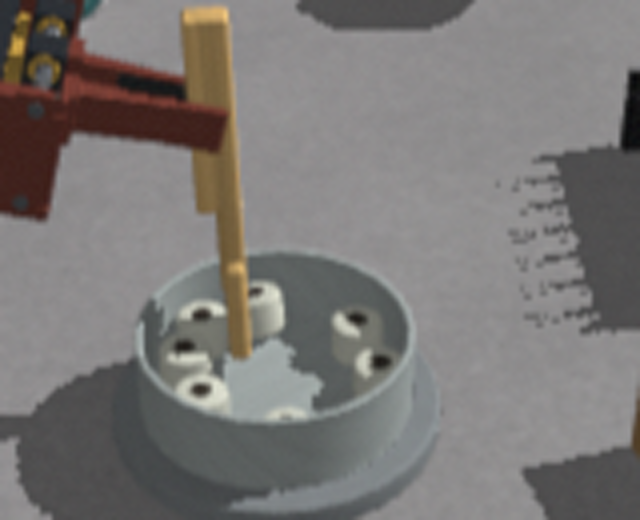

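>>> drive_tool(
  targets=[
    [[0,-0.15,0.1,0.1,0.07,0,-0.07],[0,-0.13,0.19,0.05,0.07,0,-0.07],[0,-0.08,0.23,0.04,0.07,0,-0.07],[0,-0.01,0.25,0.02,0.07,0,-0.07],[0,0.06,0.24,0,0.07,0,-0.07],[0,0.13,0.21,-0.02,0.07,0,-0.07],[0,0.17,0.16,-0.03,0.07,0,-0.07]],
  ],
)

```text
time_s: 17.5
tool_pos: [0.623, -0.0574, 0.1737]
eef_rot: [3.127, 0.242, 1.168]
wrist_force: [-2.8, -1.2, 0.2]
width: 0.0198
```

```bash
python3 - <<'E'
from beads import *
snap("scene","s11",(130,260,240,400),4)
tippath(arc2(290,380,7))
E
```

```text
tip [ 0.0146 -0.0387  0.0119] wf [-1.4  0.5 -0.7] turn to RS [ 0.12 -0.02 -0.15]
[[[0, 0.09, 0.2, 0.06, 0, 0, 0], [0, 0.19, 0.07, -0.05, 0, 0, 0], [0, 0.19, 0.03, -0.05, 0, 0, 0], [0, 0.19, 0.0, -0.05, 0, 0, 0], [0, 0.19, -0.02, -0.05, 0, 0, 0], [0, 0.19, -0.06, -0.05, 0, 0, 0], [0, 0.18, -0.1, -0.05, 0, 0, 0]]]
```

View pics/s11.png

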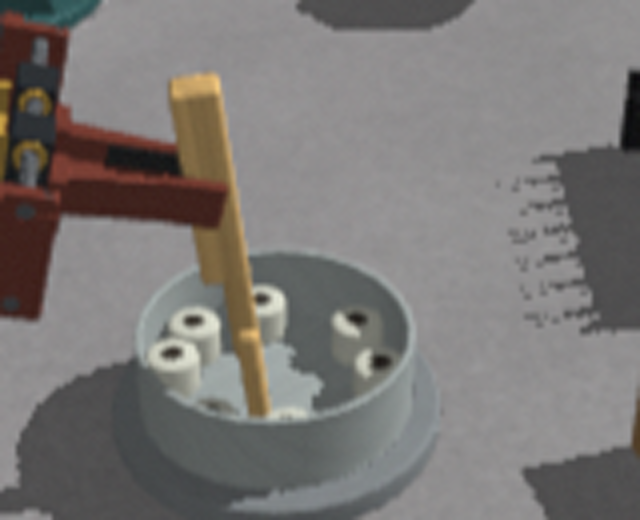

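>>> drive_tool(
  targets=[
    [[0,0.09,0.2,0.04,0,0,0],[0,0.19,0.1,-0.03,0,0,0],[0,0.19,0.06,-0.05,0,0,0],[0,0.19,0.02,-0.05,0,0,0],[0,0.19,-0.02,-0.05,0,0,0],[0,0.19,-0.06,-0.05,0,0,0],[0,0.18,-0.1,-0.05,0,0,0]],
  ],
)

```text
time_s: 18.25
tool_pos: [0.6418, 0.0088, 0.1694]
eef_rot: [-3.126, 0.239, 1.203]
wrist_force: [-1.3, -6.0, 2.8]
width: 0.0195
```

```bash
python3 - <<'E'
from beads import *
snap("scene","s12",(130,260,240,400),4)
snap("top","t12",(140,250,280,410),5)
tippath([[.02,.0,.009],[.01,0,.009],[0,0,.009]])
E
```

```text
tip [0.0282 0.0294 0.0077] wf [-0.8 -3.1  0.5] turn to RS [-0.14 -0.06  0.24]
[[[0, -0.6, 0.06, 0.12, 0, 0, 0], [0, -0.07, -0.19, 0.02, 0, 0, 0], [0, -0.07, -0.19, 0.02, 0, 0, 0]]]
```

View pics/s12.png

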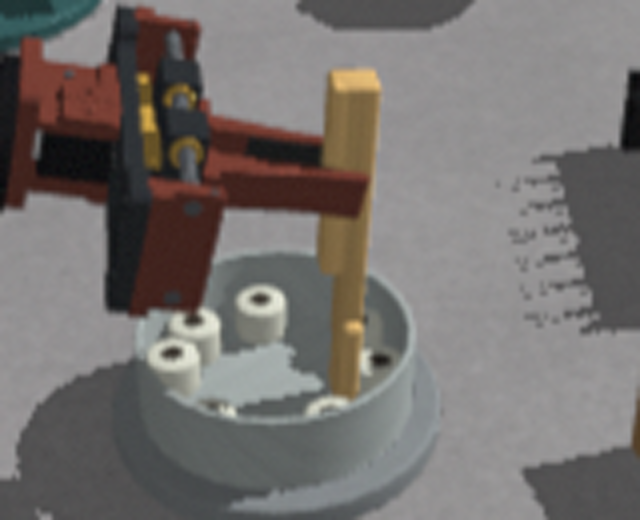

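View pics/t12.png

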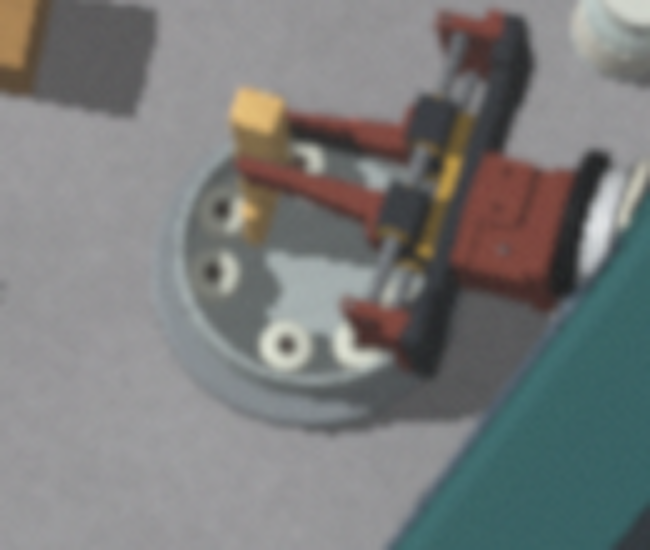

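```bash
python3 - <<'E'
from beads import *
def w(px,s,ox,oy): 
    q=np.array(px,float); q=(q+.5)/s-.5+[ox,oy]; r=ray("scene",q,.046,campose("scene"))-POT; return r[:,:2]
def show(n,r): 
    an=np.degrees(np.arctan2(r[:,1],r[:,0]))%360; o=np.argsort(an); print(n); print(np.c_[an,np.hypot(r[:,0],r[:,1])*1000,r*1000][o].round(0)); return r[o]
A=show("init",w([(316,322),(364,330),(390,357),(368,390),(307,398),(277,374),(273,344)],3,200,100))
s9=show("s9",w([(288,292),(207,313),(188,345),(200,390),(290,415),(380,365),(370,328)],4,240,130))
s11=show("s11",w([(265,297),(195,322),(172,352),(217,405),(290,412),(380,358),(357,318)],4,240,130))
B=show("s12",w([(260,298),(196,320),(172,352),(217,408),(328,408),(380,358),(370,315)],4,240,130))
print((np.linalg.norm(A[:,None]-B[None],axis=-1)*1000).round(0))
print((np.linalg.norm(A[:,None]-s9[None],axis=-1)*1000).round(0))
E
```

```text
init
[[  8.  48.  48.   7.]
 [ 59.  45.  24.  39.]
 [110.  40. -14.  38.]
 [165.  41. -40.  11.]
 [223.  43. -32. -29.]
 [271.  42.   1. -42.]
 [315.  49.  34. -35.]]
s9
[[ 51.  57.  35.  44.]
 [ 85.  56.   5.  56.]
 [146.  57. -47.  32.]
 [199.  55. -52. -18.]
 [232.  50. -31. -39.]
 [277.  50.   6. -50.]
 [340.  51.  48. -18.]]
s11
[[ 57.  56.  30.  47.]
 [ 97.  55.  -7.  54.]
 [160.  53. -50.  18.]
 [210.  55. -48. -27.]
 [239.  58. -30. -50.]
 [295.  52.  22. -47.]
 [340.  48.  46. -16.]]
s12
[[  3.  53.  52.   2.]
 [ 57.  56.  30.  47.]
 [ 95.  62.  -5.  62.]
 [164.  52. -50.  15.]
 [208.  56. -49. -26.]
 [239.  58. -30. -50.]
 [296.  54.  24. -48.]]
[[  6.  44.  77.  98. 103.  96.  60.]
 [ 46.  11.  37.  77.  98. 103.  87.]
 [ 75.  45.  26.  43.  73.  89.  94.]
 [ 93.  79.  62.  11.  38.  61.  87.]
 [ 90.  99.  95.  48.  18.  20.  59.]
 [ 68.  94. 104.  76.  52.  32.  24.]
 [ 41.  82. 104.  98.  84.  66.  17.]]
[[ 39.  65.  98. 103.  92.  70.  24.]
 [ 13.  26.  71.  95.  95.  90.  61.]
 [ 50.  26.  34.  68.  79.  90.  82.]
 [ 83.  64.  22.  31.  51.  76.  92.]
 [100.  93.  63.  23.  10.  44.  80.]
 [ 93.  98.  87.  58.  32.  10.  53.]
 [ 79.  95. 105.  88.  66.  32.  22.]]
```

>>> drive_tool(
  targets=[
    [[0,-0.25,0,0.05,0,0,0],[0,-0.25,0,0.05,0,0,0],[0,-0.1,0,-0.3,0,0,0],[0,-0.1,0,-0.4,0,0,0],[0,-0.12,0,-0.5,0,0,0],[0,-0.12,0,-0.5,0,0,0],[0,-0.1,0,-0.4,0,0,0],[0,0,0,0,0,0,0]],
  ],
)

```text
time_s: 19.15
tool_pos: [0.6325, -0.0236, 0.2868]
eef_rot: [-3.126, 0.238, 1.199]
wrist_force: [0.7, -0.4, -0.1]
width: 0.0199
```

```bash
python3 - <<'E'
from beads import *
p,W,T=snap("scene","s13",(80,280,200,450),3); print(ctrl.get_state()["time_s"])
tipnow()
m=(p[...,0]-p[...,2]>35)&(W[...,2]>.08)&(W[...,2]<.38)&(np.hypot(W[...,0]-.61,W[...,1]+.0)<.09)
P=W[m];print(len(P))
for z0 in np.arange(.09,.34,.015):
    s=abs(P[:,2]-z0)<.0075
    if s.sum()>5: print(z0.round(3),s.sum(),P[s].mean(0).round(4),P[s].min(0).round(3),P[s].max(0).round(3))
E
```

```text
19.2
tip rel pot floor [ 0.0195 -0.0038  0.1236]
1248
0.15 24 [ 0.6393 -0.0354  0.1537] [ 0.62  -0.04   0.149] [ 0.644 -0.032  0.157]
0.165 43 [ 0.641  -0.0351  0.1648] [ 0.622 -0.04   0.158] [ 0.645 -0.028  0.172]
0.18 45 [ 0.642  -0.0349  0.18  ] [ 0.632 -0.039  0.173] [ 0.647 -0.028  0.187]
0.195 57 [ 0.6409 -0.0346  0.1957] [ 0.629 -0.039  0.188] [ 0.647 -0.029  0.202]
0.21 59 [ 0.6375 -0.0324  0.2094] [ 0.626 -0.038  0.203] [ 0.643 -0.026  0.217]
0.225 50 [ 0.6386 -0.0312  0.2249] [ 0.634 -0.037  0.218] [ 0.644 -0.023  0.232]
0.24 81 [ 0.638  -0.0339  0.2405] [ 0.624 -0.045  0.233] [ 0.643 -0.023  0.247]
0.255 97 [ 0.638  -0.0354  0.2551] [ 0.632 -0.046  0.248] [ 0.643 -0.024  0.262]
0.27 81 [ 0.6388 -0.0334  0.269 ] [ 0.632 -0.045  0.263] [ 0.648 -0.021  0.277]
0.285 44 [ 0.644  -0.0366  0.2838] [ 0.631 -0.087  0.278] [ 0.65  -0.022  0.292]
0.3 199 [ 0.6326 -0.0464  0.3024] [ 0.596 -0.084  0.293] [ 0.651 -0.023  0.307]
0.315 242 [ 0.6239 -0.054   0.3133] [ 0.575 -0.089  0.308] [ 0.645 -0.02   0.322]
0.33 126 [ 0.6397 -0.032   0.33  ] [ 0.624 -0.042  0.323] [ 0.645 -0.02   0.337]
```

View pics/s13.png

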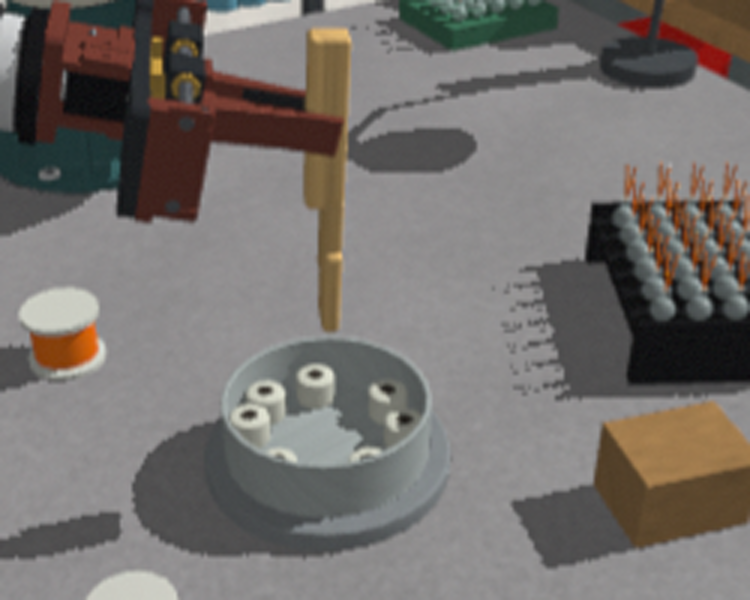

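```bash
python3 - <<'E'
from beads import *
plan([.4986,.1682,.10],RG,19,0)
E
```

```text
[[[0, 0.18, -0.2, 0.16, 0, -0.93, 0.01], [0, 0.19, -0.2, 0.15, 0, -0.93, 0.01], [0, 0.2, -0.2, 0.13, 0, -0.93, 0.01], [0, 0.21, -0.2, 0.11, 0, -0.93, 0.01], [0, 0.22, -0.2, 0.1, 0, -0.93, 0.01], [0, 0.23, -0.2, 0.08, 0, -0.93, 0.01], [0, 0.23, -0.2, 0.06, 0, -0.93, 0.01], [0, 0.24, -0.2, 0.04, 0, -0.93, 0.01], [0, 0.24, -0.2, 0.02, 0, -0.93, 0.01], [0, 0.24, -0.2, 0, 0, -0.93, 0.01], [0, 0.24, -0.2, -0.02, 0, -0.93, 0.01], [0, 0.24, -0.2, -0.04, 0, -0.93, 0.01], [0, 0.23, -0.2, -0.06, 0, -0.93, 0.01], [0, 0.23, -0.21, -0.07, 0, -0.93, 0.01], [0, 0.22, -0.21, -0.09, 0, -0.93, 0.01], [0, 0.21, -0.21, -0.11, 0, -0.93, 0.01], [0, 0.2, -0.21, -0.13, 0, -0.93, 0.01], [0, 0.19, -0.21, -0.14, 0, -0.93, 0.01], [0, 0.18, -0.21, -0.16, 0, -0.93, 0.01]]]
```

>>> drive_tool(
  targets=[
    [[0,0.18,-0.2,0.06,0,-0.93,0],[0,0.19,-0.2,0.05,0,-0.93,0],[0,0.2,-0.2,0.03,0,-0.93,0],[0,0.21,-0.2,0.01,0,-0.93,0],[0,0.22,-0.2,0,0,-0.93,0],[0,0.23,-0.2,0,0,-0.93,0],[0,0.23,-0.2,0,0,-0.93,0],[0,0.24,-0.2,0,0,-0.93,0],[0,0.24,-0.2,0,0,-0.93,0],[0,0.24,-0.2,0,0,-0.93,0],[0,0.24,-0.2,-0.02,0,-0.93,0],[0,0.24,-0.2,-0.04,0,-0.93,0],[0,0.23,-0.2,-0.06,0,-0.93,0],[0,0.23,-0.2,-0.07,0,-0.93,0],[0,0.22,-0.2,-0.09,0,-0.93,0],[0,0.21,-0.2,-0.11,0,-0.93,0],[0,0.2,-0.2,-0.13,0,-0.93,0],[0,0.19,-0.2,-0.14,0,-0.93,0],[0,0,0,0,0,0,0]],
  ],
)

```text
time_s: 21.1
tool_pos: [0.4941, 0.1671, 0.1141]
eef_rot: [-0.217, 1.368, -2.166]
wrist_force: [-0.4, -0.4, -0.8]
width: 0.0195
```

```bash
python3 - <<'E'
from beads import *
print(ctrl.get_state()["tool_pos"]); go([.4986,.1682,.03],RG)
p,W,T=snap("scene","s14",(80,280,200,450),3)
E
```

```text
[0.4940648  0.1671402  0.11407651]
shift [ 1.63  0.15 -0.38] turn [ 0.16 -0.13  0.47]
```

View pics/s14.png

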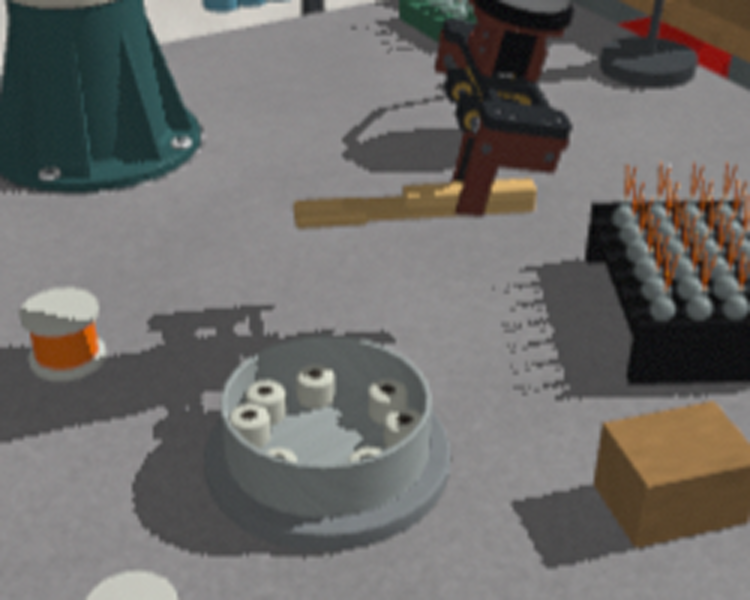

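>>> drive_tool(
  targets=[
    [[0,0.4,0.03,-0.09,0.04,-0.03,0.12],[0,0.4,0.03,-0.09,0.04,-0.03,0.12],[0,0.4,0.03,-0.09,0.04,-0.03,0.12],[0,0.35,0.03,-0.09,0.04,-0.03,0.12],[0,0.2,0,-0.04,0,0,0],[0,0,0,0,0,0,0]],
  ],
)

```text
time_s: 21.75
tool_pos: [0.5004, 0.1612, 0.0227]
eef_rot: [0.003, 1.37, -1.959]
wrist_force: [-0.7, -0.2, -0.6]
width: 0.0194
```

```bash
python3 - <<'E'
from beads import *
print(ctrl.get_state()["tool_pos"],ctrl.get_state()["wrist_force"]); go([.4986,.1682,.007],RG)
E
```

```text
[0.50040313 0.16115804 0.02271567] [-0.73114318 -0.24937596 -0.60782029]
shift [ 0.28 -0.09 -0.18] turn [-0.05 -0.1   0.  ]
```

Gently down until contact, then check the force.

>>> drive_tool(
  targets=[
    [[0,0.1,0,-0.02,0,0,0],[0,0.1,0,-0.02,0,0,0],[0,0.06,0,0,0,0,0],[0,0.03,0,0,0,0,0],[0,0,0,0,0,0,0]],
  ],
)

```text
time_s: 22.25
tool_pos: [0.5021, 0.1593, 0.0094]
eef_rot: [0.015, 1.374, -1.949]
wrist_force: [0.6, 0.6, -0.8]
width: 0.0197
```

```bash
python3 - <<'E'
from beads import *
print(ctrl.get_state()["tool_pos"],ctrl.get_state()["wrist_force"])
p,W,T=snap("scene","s15",(80,280,200,450),3)
E
```

```text
[0.50213144 0.15926502 0.00941935] [ 0.63478879  0.55449107 -0.79650799]
```

View pics/s15.png

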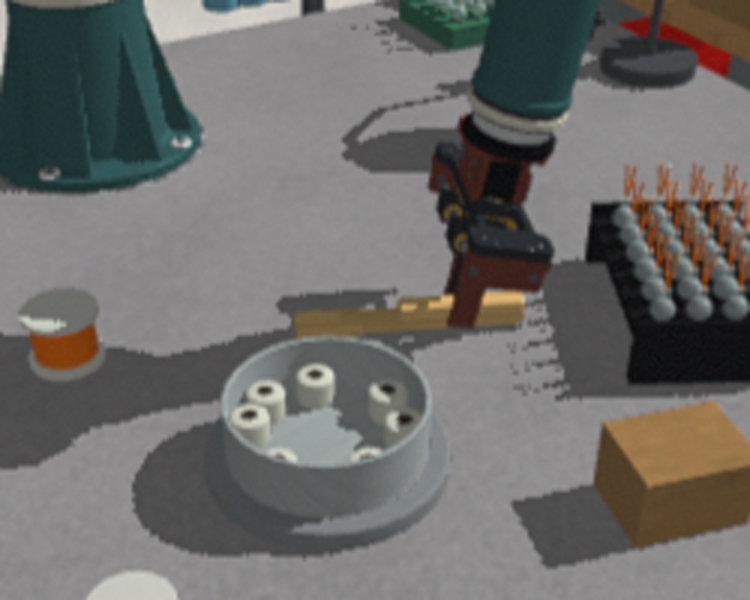

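>>> drive_tool(
  targets=[
    [[0,0.06,0,0,0,0,0],[0,0.01,0,0,0,0,0],[0.5,0,0,0,0,0,0],[0.5,0,0,0,0,0,0],[0.7,0,0,0,0,0,0],[0.7,0,0,0,0,0,0],[0.7,-0.2,0,0.02,0,0,0],[0.7,-0.5,0,0,0,0,0],[0.7,-0.8,0,0,0,0,0],[0.7,-0.8,0,0,0,0,0],[0.7,-0.6,0,0,0,0,0]],
  ],
)

```text
time_s: 23.4
tool_pos: [0.5088, 0.1839, 0.1519]
eef_rot: [-0.021, 1.368, -1.986]
wrist_force: [-0.3, -0.8, -0.4]
width: 0.0613
```

```bash
python3 - <<'E'
from beads import *
print(ctrl.get_state()["tool_pos"],ctrl.get_state()["wrist_force"],ctrl.get_state()["qpos"].round(2))
p,W,T=snap("scene","s16",(80,280,200,450),3)
woodfit(p,W,(.35,.6,-.02,.25))
p,W,T=snap("wrist","w16");woodfit(p,W,(.35,.6,-.02,.3))
# cover target
R=frame([0,0,-1],[0,-1,0])
from ik import ik
q=ctrl.get_state()["qpos"]
for ang in (0,-30,-60,-90):
    t=np.radians(ang); z=[np.cos(t),np.sin(t),0]; R=frame([0,0,-1],z)
    print(ang,[ (x[0].round(2),x[1].round(3)) for x in (ik(np.array([.439,-.336,.02]),R,q),ik(np.array([.607,-.022,.08]),R,q))])
E
```

```text
[0.50877732 0.18390187 0.15194455] [-0.31175624 -0.78514459 -0.35927404] [ 0.32  0.43  1.61 -0.16  1.24  0.78]
640 ctr 488.9 118.6 size 198.7 32.1 ang 65.7 z [0.0069 0.0134 0.0241]
2941 ctr 486.1 121.4 size 198.5 30.8 ang 68.3 z [0.0109 0.0229 0.0246]
0 [(array([-0.78,  0.55,  1.8 , -0.  ,  0.79, -2.35]), np.float64(0.0)), (array([-0.15,  0.52,  1.63,  0.  ,  0.99, -1.72]), np.float64(0.0))]
-30 [(array([-0.78,  0.55,  1.8 , -0.  ,  0.79, -1.83]), np.float64(0.0)), (array([-0.15,  0.52,  1.63,  0.  ,  0.99, -1.2 ]), np.float64(0.0))]
-60 [(array([-0.78,  0.55,  1.8 , -0.  ,  0.79, -1.3 ]), np.float64(0.0)), (array([-0.15,  0.52,  1.63,  0.  ,  0.99, -0.67]), np.float64(0.0))]
-90 [(array([-0.78,  0.55,  1.8 , -0.  ,  0.79, -0.78]), np.float64(0.0)), (array([-0.15,  0.52,  1.63,  0.  ,  0.99, -0.15]), np.float64(0.0))]
```

View pics/s16.png

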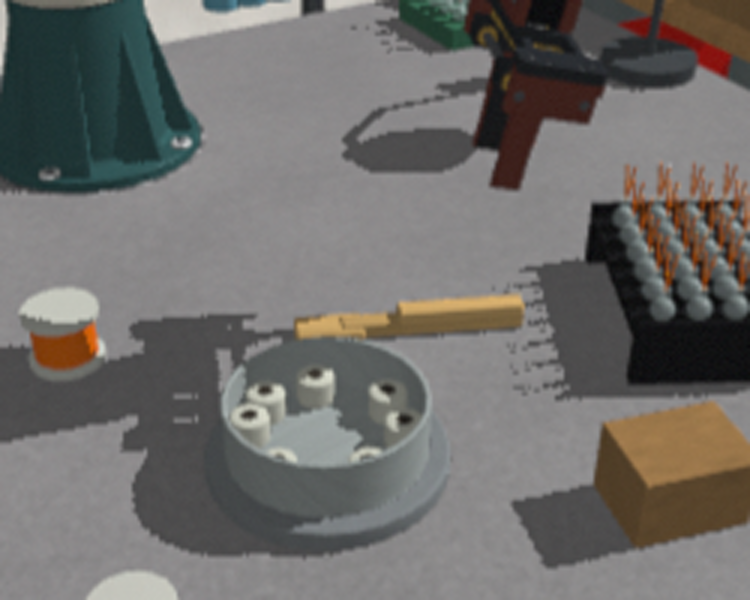

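View pics/w16.png

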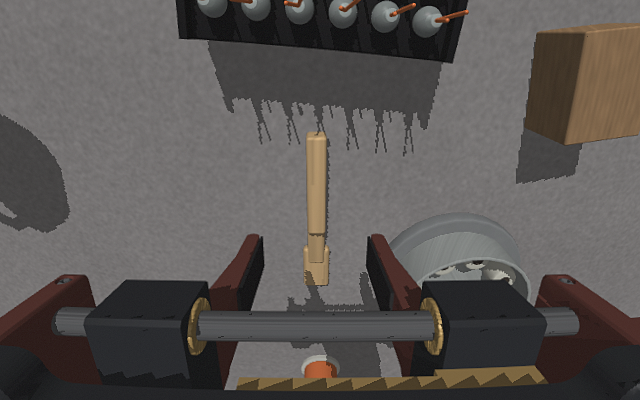

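```bash
python3 - <<'E'
from beads import *
plan([.45,-.31,.15],tilt(0),14,1)
E
```

```text
[[[1, 0.14, 0.19, 0.67, 0, 0.16, -0.0], [1, 0.13, 0.19, 0.67, 0, 0.16, -0.0], [1, 0.12, 0.19, 0.68, 0, 0.16, -0.0], [1, 0.11, 0.19, 0.68, 0, 0.16, -0.0], [1, 0.1, 0.19, 0.68, 0, 0.16, -0.0], [1, 0.09, 0.19, 0.68, 0, 0.16, -0.0], [1, 0.08, 0.19, 0.68, 0, 0.16, -0.0], [1, 0.07, 0.19, 0.68, 0, 0.16, -0.0], [1, 0.06, 0.19, 0.68, 0, 0.16, -0.0], [1, 0.05, 0.19, 0.69, 0, 0.16, -0.0], [1, 0.04, 0.19, 0.69, 0, 0.16, -0.0], [1, 0.04, 0.19, 0.69, 0, 0.16, -0.0], [1, 0.03, 0.19, 0.69, 0, 0.16, -0.0], [1, 0.02, 0.19, 0.69, 0, 0.16, -0.0]]]
```

>>> drive_tool(
  targets=[
    [[1,0.1,0.19,0.5,0,0.16,0],[1,0.12,0.19,0.67,0,0.16,0],[1,0.12,0.19,0.68,0,0.16,0],[1,0.11,0.19,0.68,0,0.16,0],[1,0.1,0.19,0.68,0,0.16,0],[1,0.09,0.19,0.68,0,0.16,0],[1,0.08,0.19,0.68,0,0.16,0],[1,0.07,0.19,0.68,0,0.16,0],[1,0.06,0.19,0.68,0,0.16,0],[1,0.05,0.19,0.69,0,0.16,0],[1,0.04,0.19,0.69,0,0.16,0],[1,0.04,0.19,0.69,0,0.16,0],[1,0.03,0.19,0.69,0,0.16,0],[1,0,0.1,0.5,0,0.16,0],[1,0,0,0,0,0,0]],
  ],
)

```text
time_s: 25.0
tool_pos: [0.4458, -0.3074, 0.1471]
eef_rot: [-2.893, 1.563, 1.431]
wrist_force: [0.5, 1.2, -0.3]
width: 0.0881
```

```bash
python3 - <<'E'
from beads import *
st=ctrl.get_state();print(st["tool_pos"],st["joint_vel"].round(2))
p,W,T=snap("wrist","w17")
R=frame([0,0,-1],-a); go([.440,-.336,.15],tilt(0))
m=(p.max(-1)<90)&(W[...,2]>.03)&(W[...,2]<.055)&(np.hypot(W[...,0]-.44,W[...,1]+.336)<.03);P=W[m];print(len(P),P.mean(0),cv2.minEnclosingCircle((P[:,:2]*1000).astype(np.float32)))
m=(W[...,2]>.009)&(W[...,2]<.018)&(np.hypot(W[...,0]-.44,W[...,1]+.336)<.12);P=W[m];print(len(P),P.mean(0),cv2.minEnclosingCircle((P[:,:2]*1000).astype(np.float32)))
E
```

```text
[ 0.44581703 -0.30739282  0.14708386] [ 0.02 -0.    0.04  0.02  0.01  0.03]
shift [-0.07  0.13  0.61] turn [-0.01 -0.1   0.04]
711 [ 0.43980399 -0.33545927  0.04419749] ((439.0931396484375, -337.7205810546875), 13.85956859588623)
15252 [ 0.44078767 -0.33336523  0.01284242] ((438.6737365722656, -338.1994934082031), 78.17625427246094)
```

View pics/w17.png

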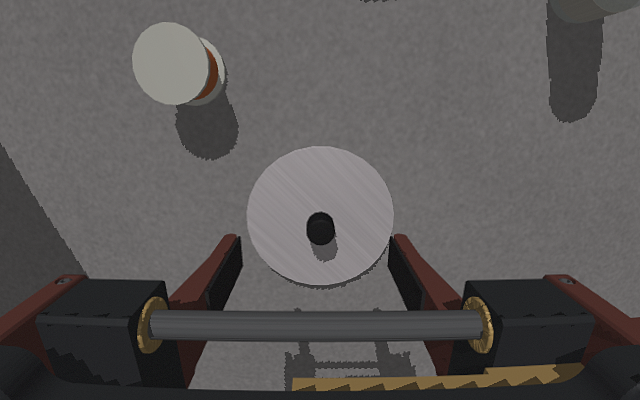

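```bash
python3 - <<'E'
from beads import *
go([.439,-.3375,.018],tilt(0)); plan([.439,-.3375,.03],tilt(0),6,.6)
E
```

```text
shift [2.57 0.13 0.66] turn [-0.01 -0.1   0.04]
[[[0.6, 0.39, 0.02, 0.11, 0, -0.02, 0.01], [0.6, 0.39, 0.02, 0.11, 0, -0.02, 0.01], [0.6, 0.39, 0.02, 0.11, 0, -0.02, 0.01], [0.6, 0.39, 0.02, 0.11, 0, -0.02, 0.01], [0.6, 0.39, 0.02, 0.11, 0, -0.02, 0.01], [0.6, 0.39, 0.02, 0.11, 0, -0.02, 0.01]]]
```

>>> drive_tool(
  targets=[
    [[0.6,0.39,0.02,0.11,0,-0.02,0.01],[0.6,0.39,0.02,0.11,0,-0.02,0.01],[0.6,0.39,0.02,0.11,0,-0.02,0.01],[0.6,0.39,0.02,0.11,0,-0.02,0.01],[0.6,0.3,0.02,0.11,0,-0.02,0.01],[0.6,0.1,0.02,0.1,0,-0.02,0.01],[0.6,0,0,0,0,0,0]],
  ],
)

```text
time_s: 25.75
tool_pos: [0.4378, -0.3263, 0.0447]
eef_rot: [-2.048, 1.566, 2.281]
wrist_force: [0.2, -1.0, 0.7]
width: 0.0529
```

```bash
python3 - <<'E'
from beads import *
print(ctrl.get_state()["tool_pos"]); go([.439,-.3375,.018],tilt(0))
E
```

```text
[ 0.43776443 -0.32634032  0.04469967]
shift [0.53 0.11 0.2 ] turn [ 0.05 -0.02  0.05]
```

>>> drive_tool(
  targets=[
    [[0.6,0.05,0.11,0.2,0.05,-0.02,0.05],[0.6,0.2,0,0,0,0,0],[0.6,0.2,0,0,0,0,0],[0.6,0.1,0,0,0,0,0],[0.6,0,0,0,0,0,0]],
  ],
)

```text
time_s: 26.25
tool_pos: [0.4407, -0.338, 0.017]
eef_rot: [1.409, 1.567, -0.549]
wrist_force: [0.6, 0.3, 0.2]
width: 0.0527
```

```bash
python3 - <<'E'
from beads import *
print(ctrl.get_state()["tool_pos"]); go([.439,-.3375,.018],tilt(0))
E
```

```text
[ 0.44074697 -0.33799632  0.01697272]
shift [-0.02 -0.04  0.  ] turn [ 0.    0.01 -0.04]
```

>>> drive_tool(
  targets=[
    [[0.6,0,-0.03,0,0,0,0],[0,0,0,0,0,0,0],[0,0,0,0,0,0,0],[0,0,0,0,0,0,0],[0,0,0,0,0,0,0],[0,0,0,0,0,0,0],[0,0,0,0,0,0,0]],
  ],
  force=40,
)

```text
time_s: 26.95
tool_pos: [0.4392, -0.3373, 0.0173]
eef_rot: [1.398, 1.567, -0.56]
wrist_force: [0.2, -1.3, -0.9]
width: 0.0274
```

```bash
python3 - <<'E'
from beads import *
st=ctrl.get_state();print(st["tool_pos"],st["width"],st["wrist_force"]); np.save("RC.npy",toolT())
E
```

```text
[ 0.43921701 -0.33728784  0.01730508] 0.027386544090607347 [ 0.22223175 -1.29260114 -0.86547581]
```

>>> drive_tool(
  targets=[
    [[0,-0.2,0,0,0,0,0],[0,-0.4,0,0,0,0,0],[0,-0.6,0,0,0,0,0],[0,-0.6,0,0,0,0,0],[0,-0.5,0,0,0,0,0],[0,-0.2,0,0,0,0,0],[0,0,0,0,0,0,0]],
  ],
)

```text
time_s: 27.65
tool_pos: [0.437, -0.3352, 0.148]
eef_rot: [-2.516, 1.569, 1.809]
wrist_force: [0.0, 1.4, -2.7]
width: 0.0272
```

```bash
python3 - <<'E'
from beads import *
RC=np.load("RC.npy")[:3,:3]
st=ctrl.get_state();print(st["tool_pos"],st["width"],st["wrist_force"]); plan([.6065,-.0225,.137],RC,14,0)
E
```

```text
[ 0.43699998 -0.33518142  0.14798124] 0.02718317819324397 [ 0.04073009  1.43446482 -2.67206199]
[[[0, 0.02, 0.06, -0.51, 0, 0, 0.0], [0, 0.02, 0.06, -0.51, 0, 0, 0.0], [0, 0.02, 0.06, -0.51, 0, 0, 0.0], [0, 0.02, 0.06, -0.51, 0, 0, 0.0], [0, 0.02, 0.06, -0.51, 0, 0, 0.0], [0, 0.02, 0.06, -0.51, 0, 0, 0.0], [0, 0.02, 0.06, -0.51, 0, 0, 0.0], [0, 0.02, 0.06, -0.51, 0, 0, 0.0], [0, 0.02, 0.06, -0.51, 0, 0, 0.0], [0, 0.02, 0.06, -0.51, 0, 0, 0.0], [0, 0.02, 0.06, -0.51, 0, 0, 0.0], [0, 0.02, 0.06, -0.51, 0, 0, 0.0], [0, 0.02, 0.06, -0.51, 0, 0, 0.0], [0, 0.02, 0.06, -0.51, 0, 0, 0.0]]]
```

>>> drive_tool(
  targets=[
    [[0,0,0.02,-0.2,0,0,0],[0,0.01,0.05,-0.4,0,0,0],[0,0.02,0.06,-0.51,0,0,0],[0,0.02,0.06,-0.51,0,0,0],[0,0.02,0.06,-0.51,0,0,0],[0,0.02,0.06,-0.51,0,0,0],[0,0.02,0.06,-0.51,0,0,0],[0,0.02,0.06,-0.51,0,0,0],[0,0.02,0.06,-0.51,0,0,0],[0,0.02,0.06,-0.51,0,0,0],[0,0.02,0.06,-0.51,0,0,0],[0,0.02,0.06,-0.51,0,0,0],[0,0.02,0.06,-0.5,0,0,0],[0,0.01,0.06,-0.45,0,0,0],[0,0,0.04,-0.3,0,0,0],[0,0,0,0,0,0,0]],
  ],
)

```text
time_s: 29.25
tool_pos: [0.5979, -0.0006, 0.11]
eef_rot: [-1.653, 1.525, 2.669]
wrist_force: [0.6, 0.6, -2.5]
width: 0.0274
```

```bash
python3 - <<'E'
from beads import *
RC=np.load("RC.npy")[:3,:3]
st=ctrl.get_state();print(st["tool_pos"],st["width"],st["wrist_force"]); go([.6065,-.0225,.137],RC)
snap("scene","s18",(80,280,200,450),3); snap("top","t18",(120,280,250,450),4); snap("wrist","w18")
E
```

```text
[ 0.59794301 -0.00061616  0.11001376] 0.02739119921117557 [ 0.58159293  0.58133252 -2.53068732]
shift [-0.56  0.3   0.34] turn [-0.02 -0.05  0.56]
```

View pics/s18.png

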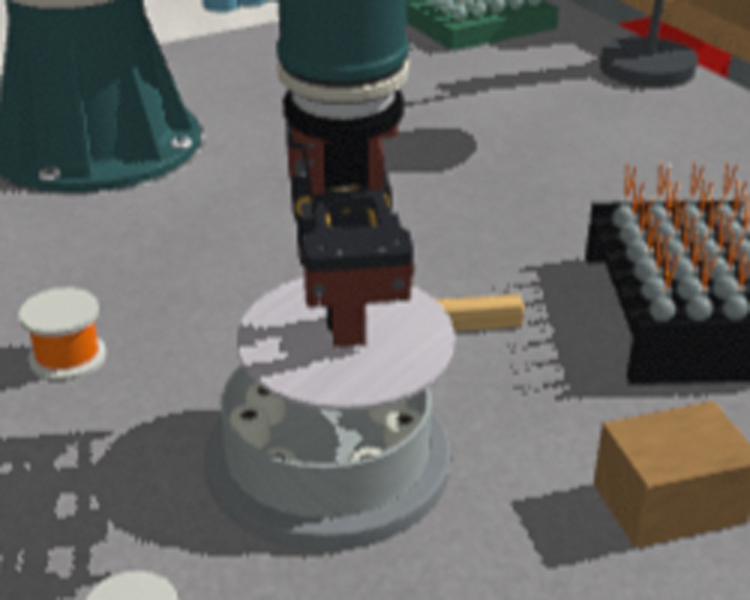

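View pics/t18.png

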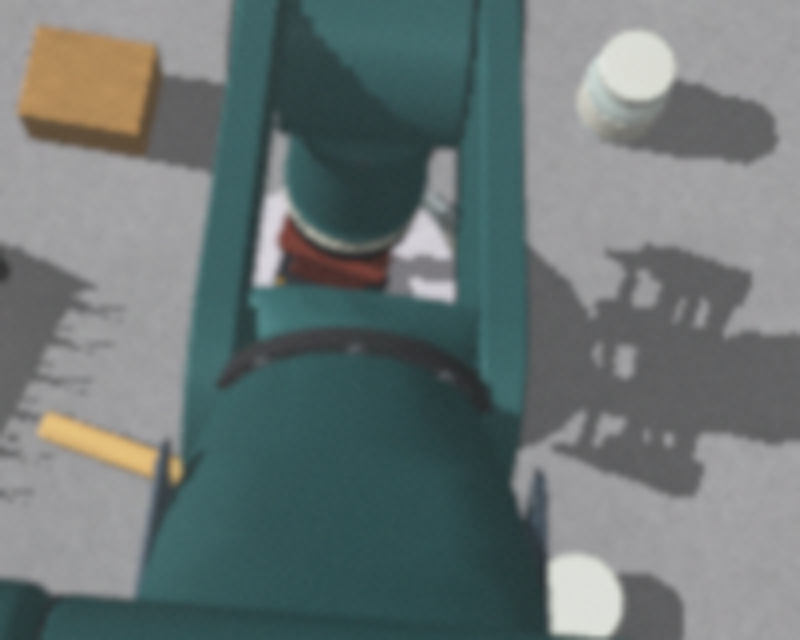

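View pics/w18.png

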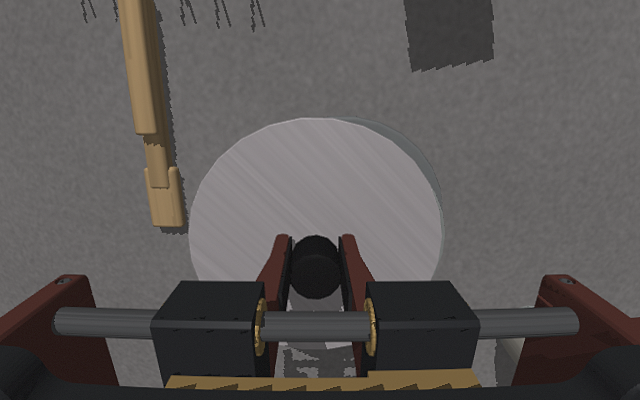

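>>> drive_tool(
  targets=[
    [[0,-0.1,0.1,0.11,0,0,0.2],[0,-0.1,0.1,0.11,0,-0.03,0.2],[0,-0.05,0.1,0.11,0,-0.02,0.16],[0,0,0,0,0,0,0],[0,0,0,0,0,0,0]],
  ],
)

```text
time_s: 29.9
tool_pos: [0.6044, -0.0303, 0.1248]
eef_rot: [1.241, 1.561, -0.726]
wrist_force: [0.2, 0.6, -2.3]
width: 0.0272
```

```bash
python3 - <<'E'
from beads import *
RC=np.load("RC.npy")[:3,:3]
st=ctrl.get_state();print(st["tool_pos"],st["width"],st["wrist_force"]); go([.6065,-.0225,.11],RC)
p,W,T=snap("scene","s19",(80,280,200,450),3)
# plane fit of the disc top
def disc(p,W):
    m=(p.min(-1)>130)&(W[...,2]>.08)&(W[...,2]<.15)&(np.hypot(W[...,0]-.607,W[...,1]+.022)<.09)
    P=W[m]; 
    for _ in range(3):
        A=np.c_[P[:,:2]-[.607,-.022],np.ones(len(P))]; x=np.linalg.lstsq(A,P[:,2],rcond=None)[0]; r=P[:,2]-A@x; P=P[abs(r)<.004]
    print(len(P),"slope deg",np.degrees(x[:2]).round(2),"z",x[2].round(4),cv2.minEnclosingCircle((P[:,:2]*1000).astype(np.float32)),P.mean(0))
disc(p,W)
p,W,T=snap("wrist","w19"); disc(p,W)
E
```

```text
[ 0.6043705  -0.03026869  0.12481257] 0.027181055542040814 [ 0.17771827  0.6098969  -2.28983591]
shift [ 0.3  -0.02 -0.16] turn [-0.1   0.03 -0.06]
1766 slope deg [ 0.25 -0.3 ] z 0.1197 ((604.7647705078125, -31.43653106689453), 78.45110321044922) [ 0.62114402 -0.03079624  0.11979581]
27989 slope deg [ 0.25 -0.32] z 0.1203 ((604.3305053710938, -31.340900421142578), 77.68391418457031) [ 0.61474347 -0.00154482  0.12023573]
```

View pics/s19.png

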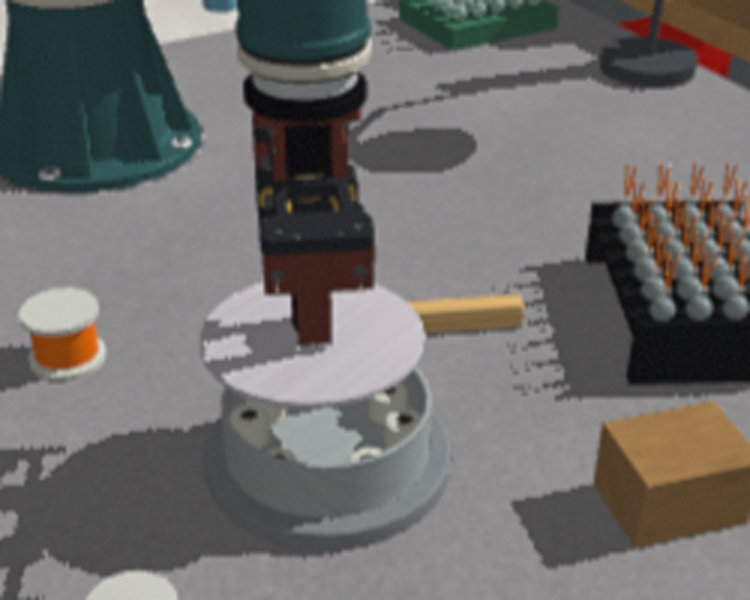

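```bash
python3 - <<'E'
from beads import *
th=np.linspace(0,2*np.pi,180)
from scipy.optimize import minimize
for n in ("top","scene"):
    p=np.load(n+"0p.npy"); g=cv2.GaussianBlur(cv2.cvtColor(p,cv2.COLOR_RGB2GRAY).astype(np.float32),(0,0),1.0)
    gx=cv2.Sobel(g,cv2.CV_32F,1,0);gy=cv2.Sobel(g,cv2.CV_32F,0,1);G=np.hypot(gx,gy)
    def sc(c,circs):
        s=0
        for r,z in circs:
            q=proj(n,np.c_[c[0]+r*np.cos(th),c[1]+r*np.sin(th),np.full(180,z)],campose(n)).astype(np.float32)
            s+=cv2.remap(G,q[:,0][None],q[:,1][None],cv2.INTER_LINEAR).mean()
        return s
    for nm,circs in (("rim",[(.076,.065),(.072,.065)]),("rimo",[(.076,.065)]),("base",[(.092,.018)]),("all",[(.076,.065),(.072,.065),(.092,.018)])):
        xs=np.arange(.597,.619,.001);ys=np.arange(-.034,-.010,.001)
        S=np.array([[sc((x,y),circs) for y in ys] for x in xs]); i=np.unravel_index(S.argmax(),S.shape); 
        w=np.maximum(S-S.max()*.95,0); print(n,nm,xs[i[0]].round(3),ys[i[1]].round(3),"wt",((w.sum(1)@xs)/w.sum()).round(4),((w.sum(0)@ys)/w.sum()).round(4))
    c=(.6075,-.0222); im=cv2.resize(p[:,:,::-1],None,fx=4,fy=4,interpolation=cv2.INTER_CUBIC)
    for r,z in ((.076,.065),(.072,.065),(.092,.018)):
        q=proj(n,np.c_[c[0]+r*np.cos(th),c[1]+r*np.sin(th),np.full(180,z)],campose(n)); cv2.polylines(im,[((q+.5)*4-.5).round().astype(int)],True,(0,0,255),1)
    c0=proj(n,[[.6075,-.0222,.05]],campose(n))[0]*4; cv2.imwrite(f"pics/ov_{n}.png",im[int(c0[1])-200:int(c0[1])+200,int(c0[0])-220:int(c0[0])+220])
E
```

```text
top rim 0.607 -0.026 wt 0.6068 -0.0258Traceback (most recent call last):
  File "<stdin>", line 15, in <module>
  File "<stdin>", line 10, in sc
  File "h.py", line 23, in proj
    K,D,c=intr(n)
          ~~~~^^^
  File "h.py", line 5, in intr
    c=cams.calibration(n); f=200/np.tan(np.radians(c["fov_y"])/2)
ValueError: time passes only in moves, steps and waits
```

```bash
sed -i 's/^def intr(n):/import functools\n@functools.lru_cache(None)\ndef intr(n):/' h.py; cat > rim.py <<'E'
from beads import *
th=np.linspace(0,2*np.pi,180)
for n in ("top","scene"):
    p=np.load(n+"0p.npy"); g=cv2.GaussianBlur(cv2.cvtColor(p,cv2.COLOR_RGB2GRAY).astype(np.float32),(0,0),1.0)
    gx=cv2.Sobel(g,cv2.CV_32F,1,0);gy=cv2.Sobel(g,cv2.CV_32F,0,1);G=np.hypot(gx,gy); CP=campose(n)
    def sc(c,circs):
        s=0
        for r,z in circs:
            q=proj(n,np.c_[c[0]+r*np.cos(th),c[1]+r*np.sin(th),np.full(180,z)],CP).astype(np.float32)
            s+=cv2.remap(G,q[:,0][None],q[:,1][None],cv2.INTER_LINEAR).mean()
        return s
    for nm,circs in (("rim",[(.076,.065),(.072,.065)]),("rimo",[(.076,.065)]),("base",[(.092,.018)]),("floor",[(.072,.022)]),("all",[(.076,.065),(.072,.065),(.092,.018)])):
        xs=np.arange(.597,.619,.001);ys=np.arange(-.034,-.010,.001)
        S=np.array([[sc((x,y),circs) for y in ys] for x in xs]); i=np.unravel_index(S.argmax(),S.shape); 
        print(n,nm,xs[i[0]].round(3),ys[i[1]].round(3),S.max())
    c=(.6075,-.0222); im=cv2.resize(p[:,:,::-1],None,fx=4,fy=4,interpolation=cv2.INTER_CUBIC)
    for r,z in ((.076,.065),(.072,.065),(.092,.018)):
        q=proj(n,np.c_[c[0]+r*np.cos(th),c[1]+r*np.sin(th),np.full(180,z)],CP); cv2.polylines(im,[((q+.5)*4-.5).round().astype(int)],True,(0,0,255),1)
    c0=proj(n,[[.6075,-.0222,.05]],CP)[0]*4; cv2.imwrite(f"pics/ov_{n}.png",im[int(c0[1])-200:int(c0[1])+200,int(c0[0])-220:int(c0[0])+220])
E
python3 rim.py
```

```text
top rim 0.607 -0.026 170.5177
top rimo 0.606 -0.025 80.80529
top base 0.601 -0.025 46.86518
top floor 0.619 -0.022 78.10827
top all 0.605 -0.025 197.24002
scene rim 0.609 -0.027 189.23471
scene rimo 0.607 -0.028 90.149956
scene base 0.619 -0.034 57.221035
scene floor 0.613 -0.028 73.61722
scene all 0.609 -0.027 237.88693
```

```bash
ls pics | grep ov
```

```text
ov_scene.png
ov_top.png
```

View pics/ov_scene.png

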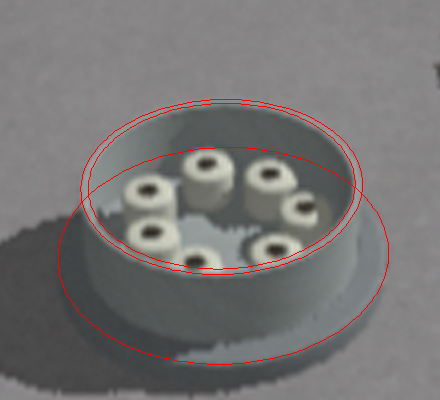

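View pics/ov_top.png

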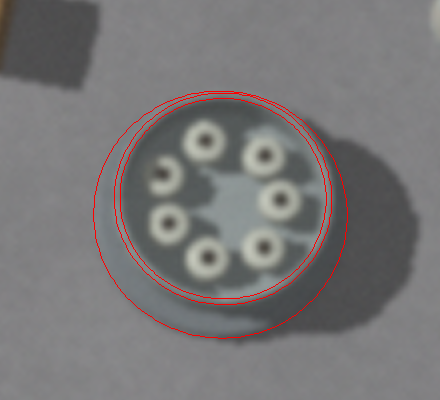

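```bash
cat > rim2.py <<'E'
from beads import *
th=np.linspace(0,2*np.pi,180)
def fit(n,p,circs,c0,half=.012):
    g=cv2.GaussianBlur(cv2.cvtColor(p.astype(np.uint8),cv2.COLOR_RGB2GRAY).astype(np.float32),(0,0),.8)
    G=np.hypot(cv2.Sobel(g,cv2.CV_32F,1,0),cv2.Sobel(g,cv2.CV_32F,0,1)); CP=campose(n)
    xs=c0[0]+np.arange(-half,half,.001);ys=c0[1]+np.arange(-half,half,.001)
    S=np.zeros((len(xs),len(ys)))
    for i,x in enumerate(xs):
        for j,y in enumerate(ys):
            for r,z in circs:
                q=proj(n,np.c_[x+r*np.cos(th),y+r*np.sin(th),np.full(180,z)],CP).astype(np.float32)
                S[i,j]+=np.minimum(cv2.remap(G,q[:,0][None],q[:,1][None],cv2.INTER_LINEAR),80).mean()
    i=np.unravel_index(S.argmax(),S.shape); return xs[i[0]].round(4),ys[i[1]].round(4)
for n in ("top","scene"):
    p=np.load(n+"0p.npy")
    print(n,"cover0",fit(n,p,[(.078,.0125)],(.439,-.337)),"pot rim outer",fit(n,p,[(.076,.065)],(.607,-.023)),"inner",fit(n,p,[(.072,.065)],(.607,-.023)))
    W=np.load(n+"W.npy")
    m=(np.hypot(W[...,0]-.607,W[...,1]+.023)<.085)&(W[...,2]>.058)&(W[...,2]<.072); P=W[m]; print("  enc",cv2.minEnclosingCircle((P[:,:2]*1000).astype(np.float32)),len(P))
    m=(np.hypot(W[...,0]-.607,W[...,1]+.023)<.1)&(W[...,2]>.012)&(W[...,2]<.026); P=W[m]; print("  encbase",cv2.minEnclosingCircle((P[:,:2]*1000).astype(np.float32)),len(P))
print("s19",fit("scene",np.load("s19.npz")["p"],[(.078,.1197)],(.6044,-.0303)))
E
python3 rim2.py
```

```text
top cover0 (np.float64(0.438), np.float64(-0.339)) pot rim outer (np.float64(0.606), np.float64(-0.026)) inner (np.float64(0.608), np.float64(-0.026))
  enc ((606.901611328125, -21.064468383789062), 76.18509674072266) 280
  encbase ((606.986572265625, -21.228038787841797), 91.86317443847656) 1705
scene cover0 (np.float64(0.436), np.float64(-0.336)) pot rim outer (np.float64(0.61), np.float64(-0.027)) inner (np.float64(0.61), np.float64(-0.028))
  enc ((609.505615234375, -25.08919334411621), 76.78517150878906) 514
  encbase ((610.429931640625, -25.224653244018555), 91.39847564697266) 1532
s19 (np.float64(0.6054), np.float64(-0.0293))
```

```bash
python3 - <<'E'
from beads import *
RC=np.load("RC.npy")[:3,:3]
go([.609,-.0242,.088],RC)
E
```

```text
shift [ 0.73  0.03 -0.14] turn [-0.09  0.03 -0.06]
```

>>> drive_tool(
  targets=[
    [[0,0.1,0.03,-0.1,-0.09,0.03,-0.06],[0,0.2,0,-0.04,0,0,0],[0,0.2,0,0,0,0,0],[0,0.15,0,0,0,0,0],[0,0.05,0,0,0,0,0],[0,0,0,0,0,0,0]],
  ],
)

```text
time_s: 30.6
tool_pos: [0.608, -0.0224, 0.0845]
eef_rot: [-0.408, 1.57, -2.365]
wrist_force: [0.5, -0.4, -2.0]
width: 0.0274
```

```bash
cat > chk.py <<'E'
from beads import *
import sys
RC=np.load("RC.npy")[:3,:3]
tag=sys.argv[1]
st=ctrl.get_state();print(st["time_s"],st["tool_pos"].round(4),st["width"],st["wrist_force"].round(1)); go([.609,-.0242,.0745],RC)
def enc(P): 
    (x,y),r=cv2.minEnclosingCircle((P[:,:2]*1000).astype(np.float32)); return round(x,1),round(y,1),round(r,1),len(P)
for n in ("scene","wrist"):
    p,W,T=snap(n,n[0]+tag,(100,300,220,470) if n=="scene" else None,3 if n=="scene" else 1)
    near=np.hypot(W[...,0]-.607,W[...,1]+.022)
    zc=st["tool_pos"][2]-.0045
    m=(near<.1)&(abs(W[...,2]-zc)<.006)&(p.min(-1)>125); P=W[m]
    if len(P)<50: print(n,"few",len(P)); continue
    for _ in range(4):
        A=np.c_[P[:,:2]-[.607,-.022],np.ones(len(P))]; x=np.linalg.lstsq(A,P[:,2],rcond=None)[0]; r=P[:,2]-A@x; P=P[abs(r)<.003]
    print(n,"cover",enc(P),"slope",np.degrees(x[:2]).round(2),"z",x[2].round(4))
    m=(near<.1)&(W[...,2]>.012)&(W[...,2]<.026); print(n,"base",enc(W[m]))
E
python3 chk.py 20
```

```text
30.6 [ 0.608  -0.0224  0.0845] 0.027382069922493823 [ 0.5 -0.4 -2. ]
shift [0.2  0.03 0.03] turn [0.02 0.   0.05]
scene cover (608.5, -23.6, 78.6, 1690) slope [-0.13  0.04] z 0.0794
scene base (611.3, -26.2, 91.9, 1131)
wrist cover (607.5, -23.3, 77.9, 30203) slope [-0.2   0.02] z 0.0803
wrist base (624.3, 8.8, 83.3, 3755)
```

View pics/s20.png

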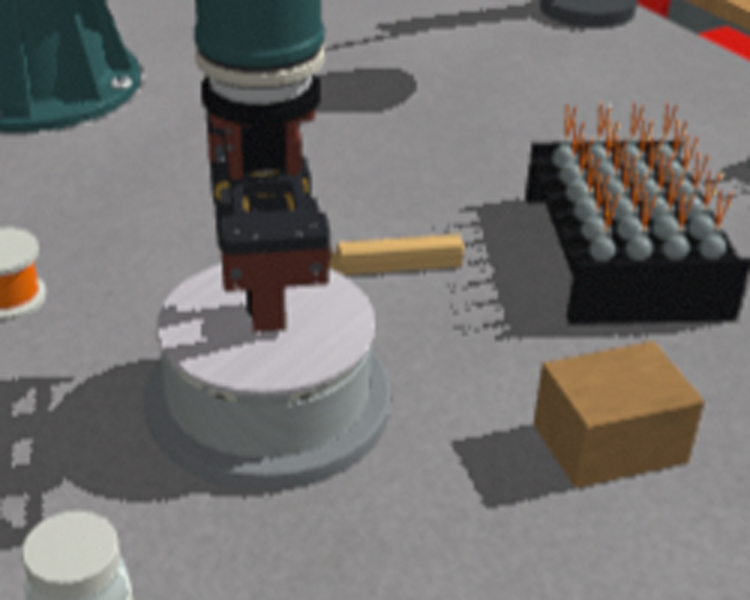

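View pics/w20.png

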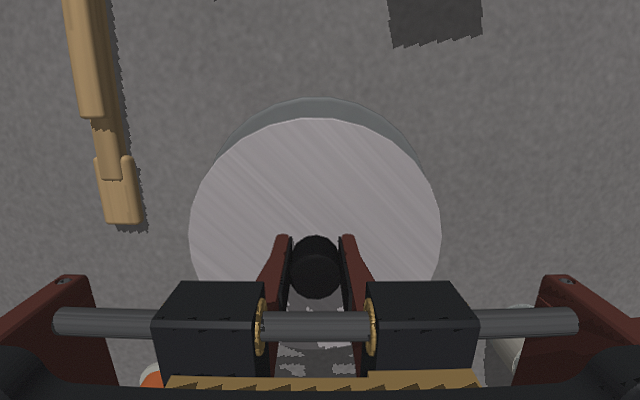

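>>> drive_tool(
  targets=[
    [[0,0,0.03,0.03,0,0,0.05],[0,0,0,0,0,0,0],[0,0.06,0,0,0,0,0],[0,0.06,0,0,0,0,0],[0,0,0,0,0,0,0]],
  ],
)

```text
time_s: 31.2
tool_pos: [0.6104, -0.0251, 0.0803]
eef_rot: [1.578, 1.562, -0.379]
wrist_force: [0.7, -1.1, -3.0]
width: 0.0276
```

```bash
python3 chk.py 21
```

```text
31.2 [ 0.6104 -0.0251  0.0803] 0.027604274620856312 [ 0.7 -1.1 -3. ]
shift [ 0.12 -0.03 -0.01] turn [ 0.01 -0.01 -0.05]
scene cover (610.7, -27.0, 78.7, 1698) slope [ 0.27 -0.03] z 0.0752
scene base (610.9, -25.1, 91.2, 1059)
wrist cover (610.3, -26.2, 77.8, 30193) slope [ 0.29 -0.13] z 0.076
wrist base (618.5, 6.3, 84.8, 4429)
```

>>> drive_tool(
  targets=[
    [[0,0.03,0,-0.02,0,0,-0.04],[0,0.04,0,0,0,0,0],[0,0.04,0,0,0,0,0],[0,0,0,0,0,0,0]],
  ],
)

```text
time_s: 31.7
tool_pos: [0.6112, -0.024, 0.0747]
eef_rot: [1.623, 1.566, -0.334]
wrist_force: [-0.8, 0.8, -2.9]
width: 0.0274
```

```bash
python3 chk.py 22
```

```text
31.7 [ 0.6112 -0.024   0.0747] 0.027382830600950897 [-0.8  0.8 -2.9]
shift [ 0.   -0.04  0.02] turn [ 0.01 -0.01 -0.02]
scene cover (611.9, -25.3, 78.3, 1685) slope [0.06 0.  ] z 0.0696
scene base (611.6, -25.6, 91.2, 1064)
wrist cover (611.1, -24.9, 77.9, 30195) slope [ 0.12 -0.04] z 0.0703
wrist base (617.5, 4.2, 85.5, 4311)
```

View pics/s22.png

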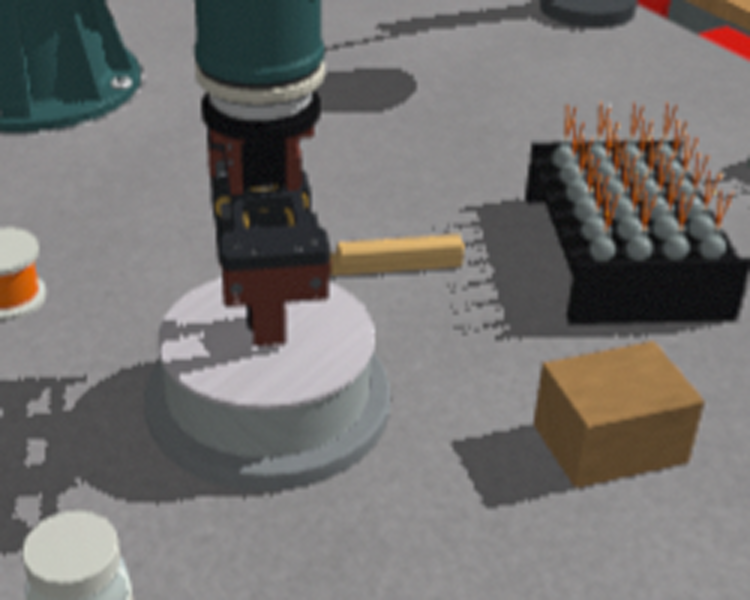

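>>> drive_tool(
  targets=[
    [[0,0.02,-0.02,0,0,0,0],[0,0,0,0,0,0,0],[0.5,0,0,0,0,0,0],[0.6,0,0,0,0,0,0],[0.7,0,0,0,0,0,0],[0.7,0,0,0,0,0,0]],
  ],
)

```text
time_s: 32.4
tool_pos: [0.6119, -0.0239, 0.0754]
eef_rot: [1.692, 1.562, -0.264]
wrist_force: [0.8, 0.1, -0.5]
width: 0.056
```

>>> drive_tool(
  targets=[
    [[0.7,-0.2,0,0,0,0,0],[0.7,-0.4,0,0,0,0,0],[0.7,-0.7,0,0,0,0,0],[0.7,-0.7,0,0,0,0,0],[0.7,-0.7,0,-0.4,0,0,0],[0.7,-0.4,0,-0.7,0,0,0],[0.7,0,0,-0.7,0,0,0],[0.7,0,0,0,0,0,0]],
  ],
)

```text
time_s: 33.2
tool_pos: [0.6455, 0.0616, 0.2426]
eef_rot: [1.871, 1.559, -0.09]
wrist_force: [-0.4, -0.6, -0.7]
width: 0.0614
```

```bash
cat > fin.py <<'E'
from beads import *
st=ctrl.get_state();print(st["time_s"],st["tool_pos"].round(4),st["width"],st["wrist_force"].round(1))
def enc(P): 
    (x,y),r=cv2.minEnclosingCircle((P[:,:2]*1000).astype(np.float32)); return round(x,1),round(y,1),round(r,1),len(P)
for n in ("scene","top","wrist"):
    p,W,T=snap(n,"f"+n,(100,300,220,470) if n=="scene" else None,3 if n=="scene" else 1)
    near=np.hypot(W[...,0]-.607,W[...,1]+.022)
    m=(near<.1)&(abs(W[...,2]-.07)<.007)&(p.min(-1)>125); P=W[m]
    if len(P)>50:
        for _ in range(4):
            A=np.c_[P[:,:2]-[.607,-.022],np.ones(len(P))]; x=np.linalg.lstsq(A,P[:,2],rcond=None)[0]; r=P[:,2]-A@x; P=P[abs(r)<.003]
        print(n,"cover",enc(P),"slope",np.degrees(x[:2]).round(2),"z",x[2].round(4))
    m=(near<.1)&(W[...,2]>.012)&(W[...,2]<.026); print(n,"base",enc(W[m]))
    try: woodfit(p,W,(.35,.6,-.02,.25))
    except Exception as e: print(e)
    def reg(x0,x1,y0,y1,z0,z1): 
        return (W[...,0]>x0)&(W[...,0]<x1)&(W[...,1]>y0)&(W[...,1]<y1)&(W[...,2]>z0)&(W[...,2]<z1)
    if n!="wrist":
        m=reg(.68,.86,.08,.27,.055,.068);P=W[m]; print("carton",cv2.minAreaRect((P[:,:2]*1000).astype(np.float32)))
        print("spool",W[reg(.3,.44,-.22,-.08,.035,.068)].mean(0),"jar",W[reg(.68,.86,-.3,-.15,.085,.1)].mean(0))
E
python3 fin.py
```

```text
33.2 [0.6455 0.0616 0.2426] 0.06142678045676722 [-0.4 -0.6 -0.7]
scene cover (610.7, -24.7, 79.3, 2230) slope [ 0.01 -0.08] z 0.0692
scene base (611.7, -25.6, 91.3, 1062)
598 ctr 487.9 119.2 size 198.7 28.1 ang 65.9 z [0.007  0.0137 0.0238]
carton ((767.963134765625, 170.88265991210938), (91.41632080078125, 71.51760864257812), 77.69601440429688)
spool [ 0.3862606  -0.15495084  0.04794428] jar [ 0.7518209  -0.22093273  0.08891852]
top cover (609.5, -22.2, 77.8, 856) slope [-0.05 -0.05] z 0.0708
top base (606.2, -22.9, 90.4, 256)
index -1 is out of bounds for axis 0 with size 0
carton ((760.4140625, 146.10476684570312), (36.93601989746094, 73.75575256347656), 85.47000885009766)
spool [ 0.38202091 -0.1511264   0.05109843] jar [ 0.74795864 -0.21768581  0.09088578]
wrist cover (610.9, -25.0, 78.4, 9570) slope [-0.07 -0.09] z 0.0699
wrist base (613.4, -12.9, 89.6, 2192)
2303 ctr 485.6 120.2 size 198.5 30.6 ang 68.9 z [0.0107 0.0227 0.0249]
```

View pics/fscene.png

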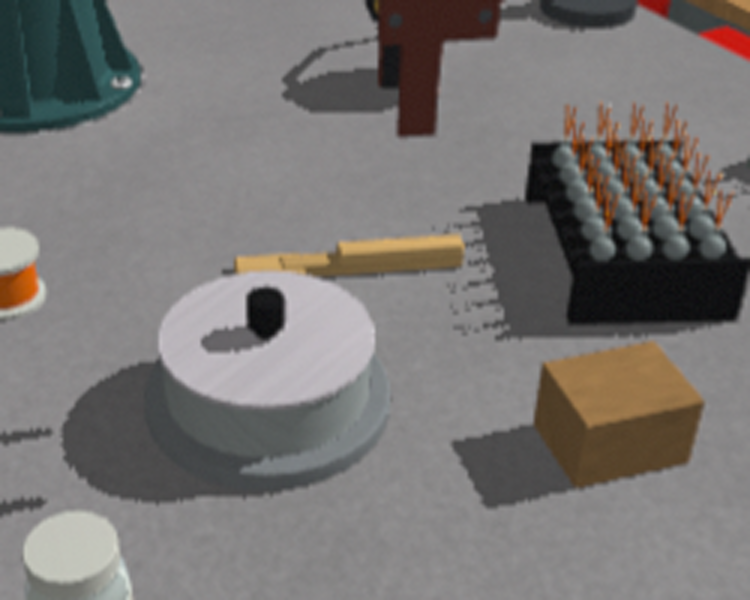

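View pics/ftop.png

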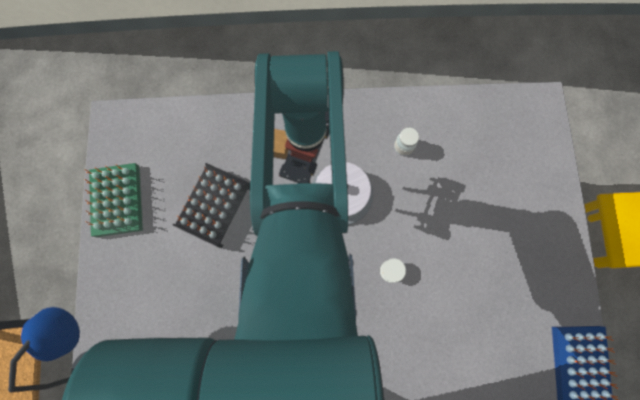

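```bash
python3 - <<'E'
from cell import ctrl
print(ctrl.close_job())
E
```

```text
the job is handed in; nothing more can be done
None
```

I drew the paddle out by its blade and laid it flat. I then took it by the handle, stirred the beads for about two rounds, laid it flat again and set the cover on the pot. I handed the job in at about 33 s of the 72 s allowed; no verdict is reported.

What the last checks showed:
- **Cover:** Its disc top is at 69–71 mm (70 mm expected when seated) with about 0.1° of tilt. Its centre is about 1–3 mm from the pot's in the scene and top views.
- **Paddle:** It lies flat and released, with its middle about 0.18 m from the pot's centre and clear of the rack.
- **Beads:** Before the cover went on, all seven were visible in the pot. I tracked them as shifted about 17–44 mm, taking it that they kept their order round the ring, since the beads look alike.
- **Bystanders:** The jar and the spool had not moved in either the scene or the top view. The carton had not moved in the scene view; the arm partly hid it from the top camera.

Three things disagreed or went wrong:
- **Pot centre:** The depth and edge estimates from the two cameras differed by 3–6 mm. I set the cover down by comparing it with the pot within the same view.
- **Paddle in the grip:** It swung by roughly 10° while stirring, but came back nearly straight.
- **Cover carry:** The tool overshot over the pot with about 3° of tilt. I corrected this before lowering.

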